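# Refit the relays and close up a fuse-and-relay box

### The job

Finish this rebuilt vehicle fuse box: plug each of the loose blue relays lying on the bench fully down into a socket of its own, press both red stud covers shut until they click and stay shut, and only then set the grey lid squarely over the box and press it straight down until its clips have snapped under the rim at both ends. Do not disturb the oil bottle, the grease tin or the wrench.

Things in the scene. Friction and masses are not known exactly. Their poses are not given: they have to be found in the camera images.
- fusebox: black fuse-and-relay box, bolted down. Origin under its centre on the bench, z up, x along its length. 230 (x) x 120 (y) mm; deck inside 30 mm, long walls 46 mm above the bench. Row of 5 relay sockets on its -y half; two red hinged covers and a low bank of fuses on its +y half. Across each end (x = +-119 mm) runs a rim bar, 8 mm thick, top at 38.5 mm; the lid's clips snap under it
- socket0 (a point): centre of the floor of relay socket 0, on the deck 30 mm above the bench: a pocket 36 mm (box x) x 30 mm (box y) with walls 16 mm high. Sockets are 40 mm apart, 32 mm to the -y side of the box's middle
- socket1 (a point): centre of the floor of relay socket 1, on the deck 30 mm above the bench: a pocket 36 mm (box x) x 30 mm (box y) with walls 16 mm high. Sockets are 40 mm apart, 32 mm to the -y side of the box's middle
- socket2 (a point): centre of the floor of relay socket 2, on the deck 30 mm above the bench: a pocket 36 mm (box x) x 30 mm (box y) with walls 16 mm high. Sockets are 40 mm apart, 32 mm to the -y side of the box's middle
- socket3 (a point): centre of the floor of relay socket 3, on the deck 30 mm above the bench: a pocket 36 mm (box x) x 30 mm (box y) with walls 16 mm high. Sockets are 40 mm apart, 32 mm to the -y side of the box's middle
- socket4 (a point): centre of the floor of relay socket 4, on the deck 30 mm above the bench: a pocket 36 mm (box x) x 30 mm (box y) with walls 16 mm high. Sockets are 40 mm apart, 32 mm to the -y side of the box's middle
- cover_a (a joint): red hinged cover over the stud at the box's -x end (box x = -62 mm): a plate 56 mm (box x) x 44 mm x 3 mm, hinged along its edge nearest the box's +y wall. Angle in rad: 0 = shut (top face level, 45.5 mm above the bench), positive = free edge swung up and over towards box +y. Starts half open, 0.75 to 1.15
- cover_b (a joint): red hinged cover over the stud at the box's +x end (box x = +62 mm): a plate 56 mm (box x) x 44 mm x 3 mm, hinged along its edge nearest the box's +y wall. Angle in rad: 0 = shut (top face level, 45.5 mm above the bench), positive = free edge swung up and over towards box +y. Starts half open, 0.75 to 1.15
- cover_a_press (a point): point to press on the outer face of cover_a: mid width, 36 mm from the hinge, 8 mm from the free edge; moves with it. About 4 N straight down here clicks the edge past a sprung catch at about 0.15 rad; about 2 N pulls it open again. Unlatched, it stays put above about 0.7 rad, but below that its springy hinge lifts it open again
- cover_b_press (a point): point to press on the outer face of cover_b: mid width, 36 mm from the hinge, 8 mm from the free edge; moves with it. About 4 N straight down here clicks the edge past a sprung catch at about 0.15 rad; about 2 N pulls it open again. Unlatched, it stays put above about 0.7 rad, but below that its springy hinge lifts it open again
- cover_a_hinge (a point): middle of the hinge line of cover_a (along box x), 54 mm to the +y side of the box's middle, 44 mm above the bench
- cover_b_hinge (a point): middle of the hinge line of cover_b (along box x), 54 mm to the +y side of the box's middle, 44 mm above the bench
- lid: loose grey lid, a cap open below, 241 (x) x 132 (y) mm, long sides flaring to 143 mm at the lips, about 220 g, right way up on the bench. Origin at the centre of the plane of its lower lips, z up, x along its length; flat top at 69 mm. A sprung clip arm 26 mm wide hangs at each end (to x = +-129 mm). Fits the box either way round, its long sides 3 mm clear of the box's walls
- lid_grip (a point): middle of the grip rib on the lid's top (90 mm along lid x, 20 mm wide, 22 mm tall): 80 mm above the lid's origin. Over the box, the clips touch the rims with the lid's origin 28 mm above the bench; some 12 N straight down in all drives both clips home, origin 16 mm, flat top 85 mm, rib top 107 mm above the bench. Pulling the lid off again takes about 10 N
- lid_end_a (a point): middle of the lower edge of the lid's +x end wall (lid x = +119 mm, 22.5 mm above the lid's origin): rests on a rim bar, 38.5 mm above the bench, when home
- lid_end_b (a point): the same at the lid's -x end (lid x = -119 mm)
- relay0: loose blue plug-in relay, 32 (x) x 26 (y) x 40 (z) mm, about 45 g, standing on the bench; its black foot (lowest 6 mm) tapers to 25 x 19 mm. Origin at the centre of its underside, z up. Its x goes along the box's x, either way round; plugged in, its underside is on the deck and its top 70 mm above the bench. Three to five are present
- relay1: loose blue plug-in relay, 32 (x) x 26 (y) x 40 (z) mm, about 45 g, standing on the bench; its black foot (lowest 6 mm) tapers to 25 x 19 mm. Origin at the centre of its underside, z up. Its x goes along the box's x, either way round; plugged in, its underside is on the deck and its top 70 mm above the bench. Three to five are present
- relay2: loose blue plug-in relay, 32 (x) x 26 (y) x 40 (z) mm, about 45 g, standing on the bench; its black foot (lowest 6 mm) tapers to 25 x 19 mm. Origin at the centre of its underside, z up. Its x goes along the box's x, either way round; plugged in, its underside is on the deck and its top 70 mm above the bench. Three to five are present
- relay3: loose blue plug-in relay, 32 (x) x 26 (y) x 40 (z) mm, about 45 g, standing on the bench; its black foot (lowest 6 mm) tapers to 25 x 19 mm. Origin at the centre of its underside, z up. Its x goes along the box's x, either way round; plugged in, its underside is on the deck and its top 70 mm above the bench. Three to five are present
- relay4: loose blue plug-in relay, 32 (x) x 26 (y) x 40 (z) mm, about 45 g, standing on the bench; its black foot (lowest 6 mm) tapers to 25 x 19 mm. Origin at the centre of its underside, z up. Its x goes along the box's x, either way round; plugged in, its underside is on the deck and its top 70 mm above the bench. Three to five are present
- oil_bottle: bystander: green oil bottle with yellow label, 68 mm across, 190 mm tall, origin under its centre
- grease_tin: bystander: yellow and green tin, 74 mm across, 100 mm tall, origin under its centre
- wrench: bystander: steel wrench 200 mm long lying on the bench, origin under its centre
Things that resemble listed ones, but are neither listed nor needed, are in the scene too. Leave any pink or purple look-alike of the relay0 alone.

How it is judged (in metres and radians):
On the way, in this order (a step that is already met when the one before it is completed fails the run):
1. every relay present is plugged in and both red covers are latched shut, with the lid not yet on (x of relay0 in the frame of fusebox between -0.086 and 0.086 m and y of relay0 in the frame of fusebox between -0.038 and -0.026 m and z of relay0 in the frame of fusebox between 0.025 and 0.034 m and angle between each of relay0, relay1, relay2, relay3, relay4's own z axis and vertical below 0.12 rad and x of relay1 in the frame of fusebox between -0.086 and 0.086 m and y of relay1 in the frame of fusebox between -0.038 and -0.026 m and z of relay1 in the frame of fusebox between 0.025 and 0.034 m and x of relay2 in the frame of fusebox between -0.086 and 0.086 m and y of relay2 in the frame of fusebox between -0.038 and -0.026 m and z of relay2 in the frame of fusebox between 0.025 and 0.034 m and x of relay3 in the frame of fusebox between -0.086 and 0.086 m and y of relay3 in the frame of fusebox between -0.038 and -0.026 m and z of relay3 in the frame of fusebox between 0.025 and 0.034 m and x of relay4 in the frame of fusebox between -0.086 and 0.086 m and y of relay4 in the frame of fusebox between -0.038 and -0.026 m and z of relay4 in the frame of fusebox between 0.025 and 0.034 m and value of joint each of cover_a, cover_b below 0.08 rad and (horizontal distance between lid and fusebox above 0.03 m or z of lid in the frame of fusebox above 0.035 m)), for 0.2 s.
2. the lid is clipped down at both ends (z of each of lid_end_a, lid_end_b in the frame of fusebox below 0.042 m and horizontal distance between lid and fusebox below 0.007 m and angle between the x axis of lid and the x axis of fusebox, either way round below 0.08 rad and angle between lid's own z axis and vertical below 0.04 rad), for 0.2 s.
At the end, for the whole second after the job is handed in: Every relay present is upright in a socket of the row (6 mm of the row line), its underside within 4 mm of the socket floor; both red covers below 0.08 rad; the lid on the box within 7 mm and 0.08 rad of square, level, at rest, both ends within 3.5 mm of resting on the rims (all of step 2 and x of relay0 in the frame of fusebox between -0.086 and 0.086 m and y of relay0 in the frame of fusebox between -0.038 and -0.026 m and z of relay0 in the frame of fusebox between 0.025 and 0.034 m and angle between each of relay0, relay1, relay2, relay3, relay4's own z axis and vertical below 0.12 rad and x of relay1 in the frame of fusebox between -0.086 and 0.086 m and y of relay1 in the frame of fusebox between -0.038 and -0.026 m and z of relay1 in the frame of fusebox between 0.025 and 0.034 m and x of relay2 in the frame of fusebox between -0.086 and 0.086 m and y of relay2 in the frame of fusebox between -0.038 and -0.026 m and z of relay2 in the frame of fusebox between 0.025 and 0.034 m and x of relay3 in the frame of fusebox between -0.086 and 0.086 m and y of relay3 in the frame of fusebox between -0.038 and -0.026 m and z of relay3 in the frame of fusebox between 0.025 and 0.034 m and x of relay4 in the frame of fusebox between -0.086 and 0.086 m and y of relay4 in the frame of fusebox between -0.038 and -0.026 m and z of relay4 in the frame of fusebox between 0.025 and 0.034 m and value of joint each of cover_a, cover_b below 0.08 rad and linear speed of lid below 0.02 m/s); the robot touches nothing.
It fails at once if the oil bottle is knocked away (over 3 cm) or over (distance of oil_bottle from where it was at the start of the episode above 0.03 m or angle between oil_bottle's own z axis and vertical above 0.5 rad).
It fails at once if the grease tin is knocked away (over 3 cm) or over (distance of grease_tin from where it was at the start of the episode above 0.03 m or angle between grease_tin's own z axis and vertical above 0.5 rad).
It fails at once if the wrench is knocked away (over 3 cm) (distance of wrench from where it was at the start of the episode above 0.03 m).
Of relay0, relay1, relay2, relay3, relay4 only 3 to 5 are there at a start; the rules pass over those that are not, and their reading is None.
At some moment in a run one of lid may be knocked a few centimetres aside while the robot is not near it.
Once in a run the grip may slacken for a moment while it holds something.
It also fails if it takes over 210 s, if anything falls off the work surface, if the arm or the gripper's body presses on something with over 40 N, if the wrist force passes 120 N, or if a joint passes its speed limit or range.

### The arm

A 7-joint arm with a two-finger parallel gripper is mounted at the origin on the work surface. World frame = base frame: x ahead of the robot, y to its left, z up, the work surface at z = 0. Lengths are in mm, angles in rad, forces in N, time in s.
With the tool pointing down it reaches from about 425 to 950 mm from the base axis. Payload 4.7 kg.
Tool frame: the origin (TCP) lies between the finger pads; the fingertips stand 19 mm ahead of it and the grasp point (between the pads) is the TCP; z points along the fingers, y is the line along which they close (so a half turn about z gives the same grasp; the last joint's range is limited). The gripper opens to 87 mm and grips with 3 to 60 N. Pads are 19 mm wide; open, the fingers measure 117 mm over their backs; the gripper's body (75 mm by 190 mm) begins 51 mm behind the grasp point.
Start: joints at [1.278, 0.469, -0.049, 1.532, 0.024, 1.141, -0.082], TCP at [176.055, -651.656, 206.173] pointing down, gripper open.
Joint ranges: [-2.59, 2.59], [-0.33, 1.99], [-1.39, 1.29], [0.1, 2.45], [-1.04, 4.18], [0.21, 1.99], [-2.66, 2.66]. Speed limits (rad/s): [2.57, 2.57, 3.14, 3.14, 3.14, 3.14, 3.14].

### API

Orientations are given as a 3x3 rotation matrix whose columns are the frame's x, y, z axes.
In Python, from station import manip gives the robot as it stands. The module is installed in compiled form; this text tells all that it offers.
- The arm moves only by the tool servo_tool, never from a script. Its argument "commands" is a list of rows, each a list of 6 numbers: the shift along the tool's x, y, z scaled (see below), then the turn, a rotation vector about the tool's x, y, z scaled (see below). In form: [[dx, dy, dz, rx, ry, rz], ...]. A call has 1 to 20 rows; each row is the pose to reach, as a shift and turn from the pose commanded when the call began, along the tool's axes at that moment; what a row does not reach only later rows make up. The controller multiplies each number of a shift by 25 cm and each number of a turn by 90 degrees. A row lasts 1/8 s, in which the tool goes at most 62.5 mm and 10.7 degrees, less where a joint would pass 70% of its speed; a pose out of reach is approached as far as the arm can. A call with a number of a shift or a turn outside -1 to 1 is refused whole. A call with a gripper value outside its range is refused whole. "claw" is the opening, from -1 (shut) to 1 (fully open), set as the call begins (left out, the last holds). The fingers move at their own pace and stop on an object; "grip_force" is the grip in N (left out, the last holds). Time passes only in rows, so rows that repeat a pose let the fingers close. It gives the time, the measured TCP pose, the force, the opening and the grip force at its end, in the units of the state.
- manip.read_state(): the state, without advancing time (a new reading comes with each control period).
- manip.grab_frame(name): name is "side" or "top"; returns the picture (400x640x3 uint8, red, green, blue); there is no depth.
- manip.camera_params(name): a dict with "fx", "fy", "cx", "cy" (pixels), "distortion" ([k1, k2, p1, p2, k3] as OpenCV has them; the pictures are not rectified), "T" (4x4, takes a point from camera to world coordinates). Camera axes: x right, y up, looking along -z (the intrinsics and any distortion apply to the point x, -y, -z); pixel columns grow to the right and rows downward; lengths in mm; the calibration is good to about 2 mm. A picture is of the moment at which its call begins. camera_params takes no time and is no camera call.
- manip.sign_off(): hands the job in; it is judged then, once.
The state is a dict: "t": time; "joint_positions": joint angles; "qvel": joint speeds; "joint_efforts": joint torques, N m; "position": TCP position; "ee_rot": TCP orientation; "contact_force": force on the tool from outside, world axes, zero at the start; "ft_torque": the same for the moment, N m; "width": finger opening in mm; "grasp_force": force on a finger pad.
Only numpy, scipy, OpenCV 4.12 (cv2) and the standard library are available. Lean on these libraries where they do the work, as an engineer would, in place of code of your own. Each camera call takes 0.05 s, during which the arm holds its last target. There are 200 camera calls.

## Working session

There is one attempt and no reset: what is moved stays moved. The work goes in short steps, Python scripts to look and compute and a tool call to move; the robot and the scene stay as the last step left them, time stands still between calls to the robot, and variables do not carry over. Pictures are saved under pics/ and viewed, at most 14 in all, crops included, and the job is handed in when it is done.

Besides the shell and the picture viewer there is one more tool, called by a JSON object that holds its "method" and its "body". servo_tool: Moves the arm, as the interface text tells. Its arguments: {"type":"object","properties":{"commands":{"type":"array"},"claw":{"type":"number"},"grip_force":{"type":"number"}},"required":["commands"]}

```bash
mkdir -p pics; python3 - <<'E'
from station import manip
import cv2
for n in("top","side"):
    f=manip.grab_frame(n); cv2.imwrite(f"pics/{n}0.png",cv2.cvtColor(f,cv2.COLOR_RGB2BGR)); p=manip.camera_params(n)
    print(n,{k:(v.tolist() if hasattr(v,'tolist') else v) for k,v in p.items()})
print(manip.read_state())
E
```

```text
top {'fx': 445.5847126246373, 'fy': 445.5847126246373, 'cx': 319.29580304211316, 'cy': 199.96420710394653, 'distortion': [0.025979716126711974, 0.0, 0.0, 0.0, 0.0], 'T': [[0.012223260126586234, 0.9828299115615151, -0.18410854638463203, 337.3739921868667], [-0.9999212030968541, 0.011487607872470704, -0.005061863560864962, 1.4208091211913791], [-0.0028599841290241216, 0.18415591167636394, 0.982892883627422, 1347.6016451399246], [0.0, 0.0, 0.0, 1.0]]}
side {'fx': 430.24647539455464, 'fy': 430.24647539455464, 'cx': 318.2267715374084, 'cy': 192.89279174929163, 'distortion': [-0.05148548687354089, 0.0, 0.0, 0.0, 0.0], 'T': [[-0.9990339133010891, 0.02392041562646, -0.03686534674418682, 561.3170522631975], [-0.043068942647049, -0.6996868298189768, 0.7131503392393045, 814.6597444714367], [-0.00873534507486233, 0.7140491256868308, 0.7000410986879952, 885.7747166870271], [0.0, 0.0, 0.0, 1.0]]}
{'t': 0.1, 'joint_positions': array([ 1.2780851 ,  0.46939044, -0.04859878,  1.53356742,  0.02408171,
        1.14100225, -0.08227732]), 'qvel': array([-0.00118128, -0.00234623, -0.00045322, -0.00521433,  0.00097709,
        0.00171914, -0.00137966]), 'joint_efforts': array([ 3.46981487e-04, -5.09171212e+01, -8.13517068e-02, -2.36826038e+01,
       -6.14576647e-02,  3.44981253e-02,  7.53366930e-05]), 'position': array([ 175.88563867, -651.09358981,  205.18740147]), 'ee_rot': array([[ 9.65390818e-01,  2.60807041e-01, -5.06765415e-04],
       [ 2.60807529e-01, -9.65389305e-01,  1.70924189e-03],
       [-4.34435936e-05, -1.78225466e-03, -9.99998411e-01]]), 'contact_force': array([ 0.15590712, -0.40789656,  0.68621644]), 'ft_torque': array([-0.00675943,  0.00200104,  0.01750305]), 'grasp_force': 0.0, 'width': 86.86469467040243}
```

View pics/top0.png

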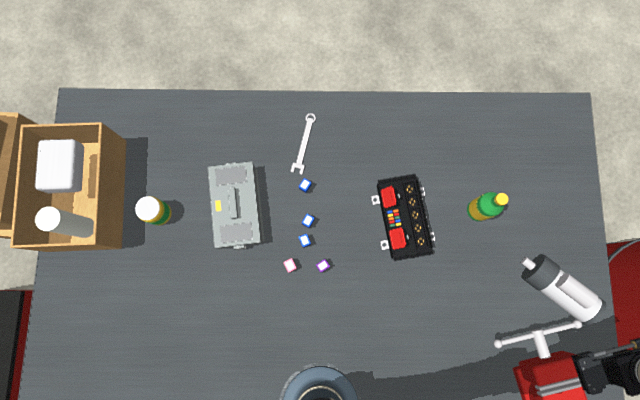

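View pics/side0.png

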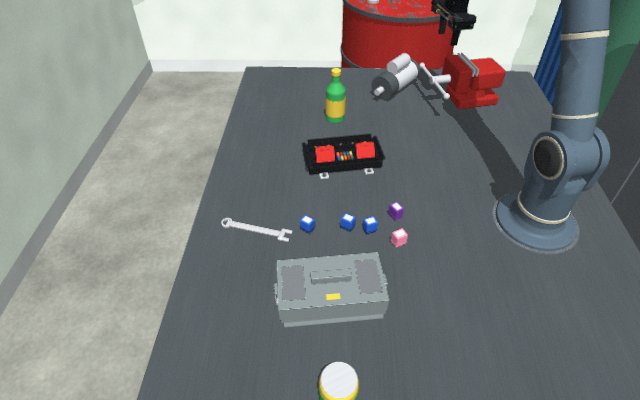

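Top view: three blue relays at about (306,186), (309,221), (306,240). The pink (290,265) and purple (323,266) blocks are look-alikes to leave alone. The box is at (405,217), the lid at (235,205). I'll check an enlarged crop.

```bash
cat > h.py <<'E'
import numpy as np, cv2
from station import manip
def grab(n): return manip.grab_frame(n)
def ray(n,px):
    p=manip.camera_params(n); K=np.array([[p['fx'],0,p['cx']],[0,p['fy'],p['cy']],[0,0,1]])
    u=cv2.undistortPoints(np.array(px,float).reshape(-1,1,2),K,np.array(p['distortion'])).reshape(-1,2)
    T=np.array(p['T']); d=np.c_[u[:,0],-u[:,1],-np.ones(len(u))]@T[:3,:3].T
    return T[:3,3],d
def onz(n,px,z):
    o,d=ray(n,px); return (o+d*((z-o[2])/d[:,2])[:,None])[:,:2]
def proj(n,P):
    p=manip.camera_params(n); K=np.array([[p['fx'],0,p['cx']],[0,p['fy'],p['cy']],[0,0,1]])
    T=np.array(p['T']); c=(np.array(P,float).reshape(-1,3)-T[:3,3])@T[:3,:3]; c=c*[1,-1,-1]
    return cv2.projectPoints(c,np.zeros(3),np.zeros(3),K,np.array(p['distortion']))[0].reshape(-1,2)
def crop(f,x,y,w,h,s,name):
    cv2.imwrite(f"pics/{name}.png",cv2.cvtColor(cv2.resize(f[y:y+h,x:x+w],None,fx=s,fy=s,interpolation=cv2.INTER_CUBIC),cv2.COLOR_RGB2BGR))
def hsv(f): return cv2.cvtColor(f,cv2.COLOR_RGB2HSV)
def blobs(m,amin):
    n,l,s,c=cv2.connectedComponentsWithStats(m.astype(np.uint8)); return [(c[i],s[i],l==i) for i in range(1,n) if s[i,4]>=amin]
E
python3 - <<'E'
from h import *
f=cv2.cvtColor(cv2.imread('pics/top0.png'),cv2.COLOR_BGR2RGB)
g=cv2.cvtColor(cv2.imread('pics/side0.png'),cv2.COLOR_BGR2RGB)
crop(f,275,165,170,115,4.7,'c1'); crop(g,270,110,160,150,4,'c2')
for n,im in(("top",f),("side",g)):
    H=hsv(im); m=(H[...,0]>100)&(H[...,0]<128)&(H[...,1]>110)&(H[...,2]>60)
    for c,s,_ in blobs(m,15): print(n,'blue',c.round(1),s, [im[int(c[1]),int(c[0])].tolist()])
    m=((H[...,0]>172)|(H[...,0]<8))&(H[...,1]>150)&(H[...,2]>100)
    for c,s,_ in blobs(m,60): print(n,'red',c.round(1),s)
E
```

```text
top blue [304.9 185.2] [299 178  13  15  67] [[255, 255, 254]]
top blue [389.1 211.4] [387 210   6   4  17] [[63, 125, 246]]
top blue [307.9 220.6] [302 213  13  15  63] [[255, 255, 254]]
top blue [397.4 220.3] [395 219   6   4  19] [[59, 122, 243]]
top blue [304.6 240.3] [298 234  13  13  58] [[255, 255, 254]]
top red [388.1 196.6] [381 185  16  23 265]
top red [397.1 238. ] [389 227  17  23 298]
top red [626.1 294.2] [ 609  247   31   99 2380]
top red [554.2 371.3] [532 357  46  29 854]
top red [549.5 391.6] [516 369  71  31 625]
side blue [550.4  60. ] [ 534    1   28  105 1327] [[38, 71, 112]]
side blue [347.5 222.6] [340 213  16  18 174] [[45, 91, 183]]
side blue [307.  224.5] [300 214  15  20 170] [[50, 104, 216]]
side blue [369.8 225.6] [362 216  16  18 172] [[49, 101, 210]]
side red [359.2   4.1] [348   0  21  11 119]
side red [405.6   7.9] [374   0  66  17 759]
side red [420.7  54.3] [ 346   12  159   97 6269]
side red [364.9 149.7] [355 141  20  18 307]
side red [324.7 153.6] [315 145  20  18 315]
```

View pics/c1.png

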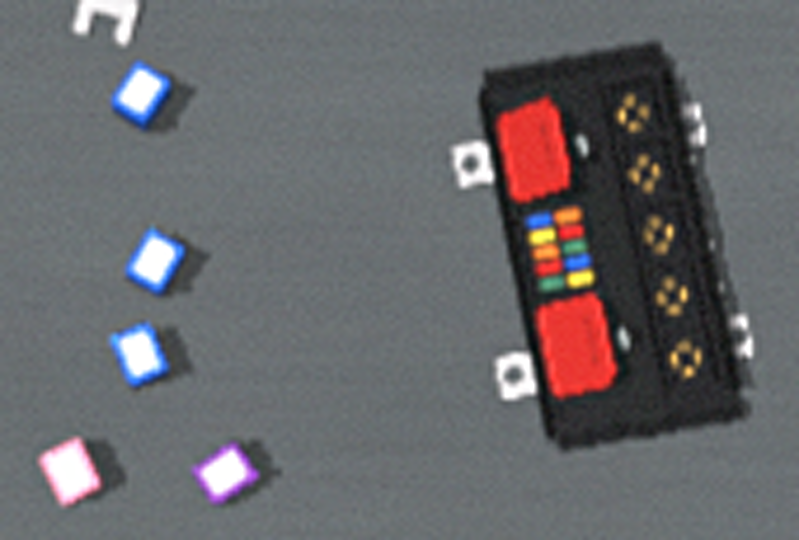

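View pics/c2.png

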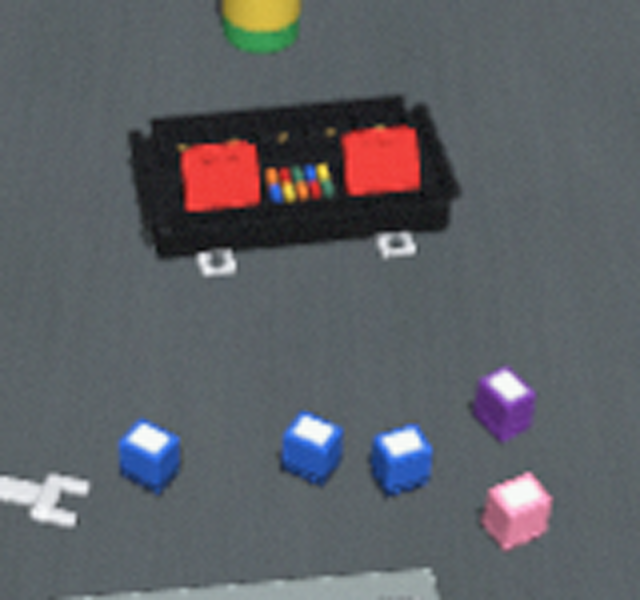

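The crops confirm the three blue relays with white top labels, at (305,185), (308,221) and (305,240). Next I'll measure relay labels, socket pins, box and lid.

```bash
cat > meas.py <<'E'
from h import *
S=8
def up(f,x,y,w,h): return cv2.resize(f[y:y+h,x:x+w],None,fx=S,fy=S,interpolation=cv2.INTER_CUBIC)
def topx(pts,x,y): return (np.array(pts,float)+0.5)/S-0.5+[x,y]
def wrect(n,mask,x,y,z):
    c=max(cv2.findContours(mask.astype(np.uint8),cv2.RETR_EXTERNAL,cv2.CHAIN_APPROX_NONE)[0],key=cv2.contourArea)
    w=onz(n,topx(c[:,0],x,y),z).astype(np.float32)
    (cx,cy),(a,b),_=r=cv2.minAreaRect(w); q=cv2.boxPoints(r); e=[q[1]-q[0],q[2]-q[1]]
    L=max(e,key=np.linalg.norm); return w.mean(0),np.array([cx,cy]),sorted((a,b))[::-1],np.arctan(L[1]/L[0])
def relays(f,centres,n='top',z=40):
    for cx,cy in centres:
        x,y=int(cx)-13,int(cy)-13; u=up(f,x,y,26,26); H=hsv(u)
        blue=(H[...,0]>100)&(H[...,0]<128)&(H[...,1]>90)&(H[...,2]>70); white=(u.min(2)>190)
        for nm,m in(('lab',white),('all',blue|white)):
            m=max(blobs(m,100),key=lambda b:b[1][4])[2]
            mu,c,ab,t=wrect(n,m,x,y,z); print(nm,mu.round(1),c.round(1),np.round(ab,1),'yaw',round(float(t),3))
def box(f,n='top'):
    x,y,w,h=395,170,35,85; u=up(f,x,y,w,h); H=hsv(u)
    m=(H[...,0]>8)&(H[...,0]<30)&(H[...,1]>70)&(H[...,2]>70)
    m=cv2.morphologyEx(m.astype(np.uint8),cv2.MORPH_CLOSE,np.ones((25,25)))
    P=[topx(b[0],x,y) for b in blobs(m,150)]; print(np.round(P,1).tolist())
    return onz(n,P,31)
E
python3 - <<'E'
from meas import *
f=cv2.cvtColor(cv2.imread('pics/top0.png'),cv2.COLOR_BGR2RGB)
relays(f,[(305,185),(308,221),(305,240)])
print(box(f).round(1).tolist())
H=hsv(f)
m=((H[...,0]>172)|(H[...,0]<8))&(H[...,1]>150)&(H[...,2]>100)
# lid: grey lighter than bench
u=up(f,195,145,90,115); g=u.mean(2); print('lid/bench lev',f[205,228],f[150,290],f[165,240])
H=hsv(u); m=(g>115); b=max(blobs(m,100),key=lambda b:b[1][4])
print(b[1]/8+[195,145,0,0,0]); print(wrect('top',b[2],195,145,69))
E
```

```text
lab [630.8  53.6] [631.   53.6] [24.5 18.1] yaw -0.553
all [628.3  52.7] [628.7  52.8] [38.8 32.8] yaw -0.563
lab [521.9  42.6] [522.1  42.5] [25.  18.5] yaw -0.501
all [521.   41.9] [521.2  42.2] [37.6 31.3] yaw -0.519
lab [462.9  51.2] [462.9  51.1] [24.9 18.4] yaw 0.37
all [462.3  50.8] [462.3  50.7] [37.9 30.3] yaw 0.409
[[409.1, 188.8], [411.8, 201.4], [396.4, 210.2], [414.7, 214.5], [397.9, 224.0], [417.6, 227.7], [420.4, 240.9]]
[[621.5, -262.0], [582.7, -269.2], [555.5, -222.8], [543.2, -276.9], [514.2, -226.2], [503.8, -284.3], [464.6, -291.5]]
lid/bench lev [183 194 188] [104 108 112] [167 174 170]
[  206.875   160.75     53.625    88.625 30649.375]
(array([558.6186 , 258.47693], dtype=float32), array([560.36730957, 259.57623291]), [259.90179443359375, 138.07862854003906], np.float32(0.13511622))
```

```bash
cat > plan.py <<'E'
import sys; from h import *
from scipy.spatial.transform import Rotation as R
def st():
    s=manip.read_state(); return np.array(s['position']),np.array(s['ee_rot']),s
def down(yaw): return np.array([[np.cos(yaw),np.sin(yaw),0],[np.sin(yaw),-np.cos(yaw),0],[0,0,-1]])
def plan(*targets,p=None,r=None):
    p0,r0,s=st(); p=p0 if p is None else p; r=r0 if r is None else r
    print('t',round(s['t'],2),'pos',p0.round(1),'yaw',round(float(np.arctan2(r0[1,0],r0[0,0])),3),'F',np.round(s['contact_force'],1),'w',round(s['width'],1),'q',np.round(s['joint_positions'],2))
    for x,y,z,yaw in targets:
        q=down(yaw); d=r.T@(np.array([x,y,z])-p); v=R.from_matrix(r.T@q).as_rotvec()
        n=max(np.abs(d).max()/250,np.abs(v).max()/1.5708)
        print((x,y,z,yaw),np.round(np.r_[d/250,v/(np.pi/2)],3).tolist(),'rows>=',int(np.ceil(max(np.linalg.norm(d)/62.5,np.degrees(np.linalg.norm(v))/10.7))))
        p,r=np.array([x,y,z]),q
if __name__=='__main__': plan(*eval(sys.argv[1]))
E
python3 plan.py "[(176,-652,300,0.264),(300,-480,260,0.1),(400,-280,220,-0.1),(520,-110,180,-0.3),(631,53.6,120,-0.555)]"
```

```text
t 0.1 pos [ 175.9 -651.1  205.2] yaw 0.264 F [ 0.2 -0.4  0.7] w 86.9 q [ 1.28  0.47 -0.05  1.53  0.02  1.14 -0.08]
(176, -652, 300, 0.264) [-0.001, 0.003, -0.379, -0.001, 0.0, -0.0] rows>= 2
(300, -480, 260, 0.1) [0.658, -0.535, 0.16, 0.0, 0.0, 0.104] rows>= 4
(400, -280, 220, -0.1) [0.478, -0.756, 0.16, 0.0, 0.0, 0.127] rows>= 4
(520, -110, 180, -0.3) [0.41, -0.725, 0.16, 0.0, 0.0, 0.127] rows>= 4
(631, 53.6, 120, -0.555) [0.231, -0.756, 0.24, 0.0, 0.0, 0.162] rows>= 4
```

{"method": "servo_tool", "body": {"commands": [[0,0,-0.38,0,0,0],[0,0,-0.38,0,0,0],[0,0,-0.38,0,0,0]], "claw": 0.2, "grip_force": 30}}

```text
t: 0.48
position: [176.5, -653.0, 304.4]
ee_rot: [[0.965, 0.261, 0.002], [0.261, -0.965, -0.006], [0.0, 0.006, -1.0]]
contact_force: [-0.9, -0.2, 0.1]
width: 64.4
grasp_force: 0.0
```

{"method": "servo_tool", "body": {"commands": [[0.16,-0.13,0.04,0,0,0.026],[0.33,-0.27,0.08,0,0,0.052],[0.5,-0.4,0.12,0,0,0.078],[0.658,-0.535,0.16,0,0,0.104]]}}

```text
t: 0.98
position: [300.5, -477.2, 259.2]
ee_rot: [[0.995, 0.099, -0.001], [0.099, -0.995, 0.002], [-0.001, -0.002, -1.0]]
contact_force: [1.1, -0.1, -0.3]
width: 52.4
grasp_force: 0.0
```

{"method": "servo_tool", "body": {"commands": [[0.12,-0.19,0.04,0,0,0.032],[0.24,-0.38,0.08,0,0,0.064],[0.36,-0.57,0.12,0,0,0.096],[0.478,-0.756,0.16,0,0,0.127]]}}

```text
t: 1.48
position: [399.6, -277.3, 219.5]
ee_rot: [[0.995, -0.1, -0.002], [-0.1, -0.995, 0.001], [-0.002, -0.001, -1.0]]
contact_force: [1.2, -0.1, 0.4]
width: 52.3
grasp_force: 0.0
```

{"method": "servo_tool", "body": {"commands": [[0.1,-0.18,0.04,0,0,0.032],[0.2,-0.36,0.08,0,0,0.064],[0.3,-0.54,0.12,0,0,0.096],[0.41,-0.725,0.16,0,0,0.127]]}}

```text
t: 1.98
position: [519.4, -108.1, 179.5]
ee_rot: [[0.955, -0.296, -0.002], [-0.296, -0.955, 0.0], [-0.002, 0.001, -1.0]]
contact_force: [0.7, -0.9, 0.4]
width: 52.3
grasp_force: 0.0
```

{"method": "servo_tool", "body": {"commands": [[0.06,-0.19,0.06,0,0,0.04],[0.12,-0.38,0.12,0,0,0.08],[0.18,-0.57,0.18,0,0,0.12],[0.231,-0.756,0.24,0,0,0.162],[0.231,-0.756,0.24,0,0,0.162],[0.231,-0.756,0.24,0,0,0.162],[0.231,-0.756,0.24,0,0,0.162]]}}

```text
t: 2.85
position: [630.1, 52.3, 121.0]
ee_rot: [[0.85, -0.527, -0.001], [-0.527, -0.85, -0.001], [0.0, 0.001, -1.0]]
contact_force: [-0.2, 0.1, 1.1]
width: 52.1
grasp_force: 0.0
```

```bash
python3 plan.py "[(631,53.6,110,-0.555),(631,53.6,38,-0.555)]"; python3 -c "
from h import *
f=grab('top');crop(f,230,120,160,160,4,'t1')
g=grab('side');crop(g,230,120,180,160,4,'s1')"
```

```text
t 2.85 pos [630.1  52.3 121. ] yaw -0.555 F [-0.2  0.1  1.1] w 52.1 q [ 0.07  0.5  -0.3   1.71  0.18  0.96 -2.43]
(631, 53.6, 110, -0.555) [0.0, -0.006, 0.044, 0.001, -0.0, -0.0] rows>= 1
(631, 53.6, 38, -0.555) [0.0, 0.0, 0.288, 0.0, 0.0, 0.0] rows>= 2
```

View pics/s1.png

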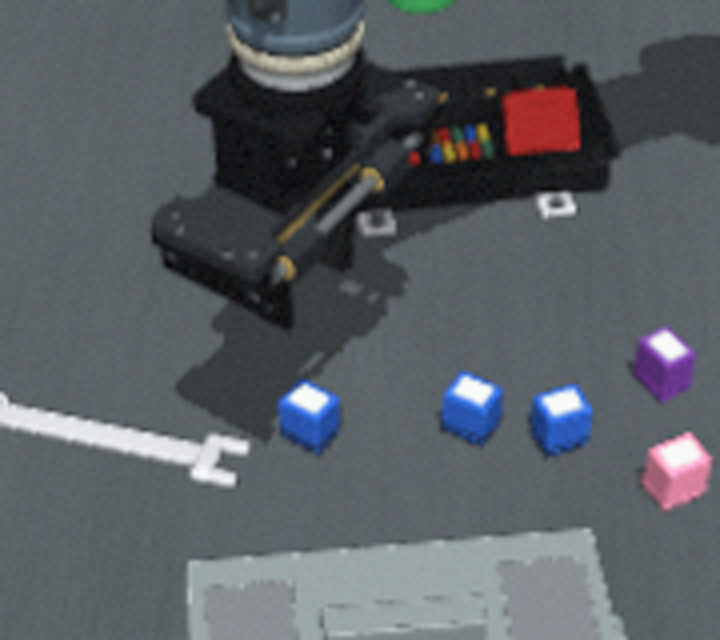

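The side crop shows the open gripper above the (307,224) relay and clear of the wrench jaw. Descending and gripping.

{"method": "servo_tool", "body": {"commands": [[0,-0.006,0.1,0,0,0],[0,-0.006,0.2,0,0,0],[0,-0.006,0.28,0,0,0],[0,-0.006,0.332,0,0,0],[0,-0.006,0.332,0,0,0],[0,-0.006,0.332,0,0,0]]}}

```text
t: 3.7
position: [632.2, 55.7, 38.9]
ee_rot: [[0.851, -0.525, 0.002], [-0.525, -0.851, 0.0], [0.001, -0.001, -1.0]]
contact_force: [-0.2, -0.5, -0.5]
width: 52.1
grasp_force: 0.0
```

{"method": "servo_tool", "body": {"commands": [[0,0,0,0,0,0],[0,0,0,0,0,0],[0,0,0,0,0,0],[0,0,0,0,0,0],[0,0,0,0,0,0]], "claw": -1, "grip_force": 25}}

```text
t: 4.32
position: [631.4, 55.5, 38.1]
ee_rot: [[0.851, -0.525, 0.0], [-0.525, -0.851, -0.0], [0.0, 0.0, -1.0]]
contact_force: [0.0, -0.4, 0.1]
width: 10.5
grasp_force: 0.0
```

{"method": "servo_tool", "body": {"commands": [[0,0,-0.15,0,0,0],[0,0,-0.3,0,0,0],[0,0,-0.45,0,0,0],[0,0,-0.5,0,0,0],[0,0,-0.5,0,0,0],[0,0,-0.5,0,0,0]]}}

```text
t: 5.08
position: [630.3, 55.3, 161.3]
ee_rot: [[0.851, -0.525, -0.003], [-0.525, -0.851, -0.001], [-0.002, 0.002, -1.0]]
contact_force: [-0.0, 0.4, -0.1]
width: 0.0
grasp_force: 0.0
```

```bash
python3 plan.py "[(630,-100,175,-0.2),(621.5,-262,165,0.186),(621.5,-262,95,0.186),(621.5,-262,68,0.186)]"; python3 -c "
from h import *
g=grab('side');crop(g,230,120,180,160,4,'s2')"
```

```text
t 5.08 pos [630.3  55.3 161.3] yaw -0.553 F [-0.   0.4 -0.1] w 0.0 q [ 0.07  0.46 -0.31  1.67  0.16  1.04 -2.42]
(630, -100, 175, -0.2) [0.325, 0.529, -0.054, 0.001, 0.002, -0.225] rows>= 3
(621.5, -262, 165, 0.186) [0.095, 0.642, 0.04, 0.0, 0.0, -0.246] rows>= 3
(621.5, -262, 95, 0.186) [0.0, 0.0, 0.28, 0.0, 0.0, 0.0] rows>= 2
(621.5, -262, 68, 0.186) [0.0, 0.0, 0.108, 0.0, 0.0, 0.0] rows>= 1
```

View pics/s2.png

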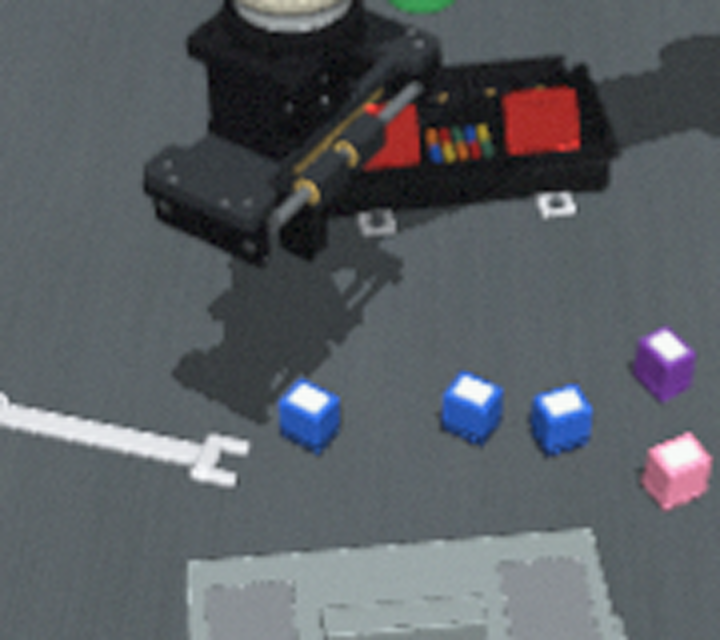

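Missed: the relay is still standing at about (307,221), and the fingers closed on nothing. I'll cross-check both views against the TCP.

```bash
python3 -c "
from h import *
from plan import st
p,r,s=st(); print(p)
for n in('side','top'): print(n,'tip',proj(n,p+r@[0,0,19]).round(1),'relay0',proj(n,[631,53.6,40]).round(1),'r2',proj(n,[463,51.1,40]).round(1))
print(onz('side',[[307.5,220]],40))
for a,b in(((305,185.5),(307.5,219.5)),((308,220.6),(347.8,218.5)),((305,240.3),(370.5,220.5))):
  o1,d1=ray('top',[a]);o2,d2=ray('side',[b]); A=np.c_[d1[0],-d2[0]]; t=np.linalg.lstsq(A,o2-o1,rcond=None)[0]; P=o1+d1[0]*t[0];Q=o2+d2[0]*t[1]; print(P.round(1),Q.round(1))
f=grab('top');crop(f,250,130,110,110,5,'t2')
"
```

```text
[630.30404398  55.29572539 161.24028468]
side tip [[306.2 192.1]] relay0 [[307.1 219.3]] r2 [[370.8 220.2]]
top tip [[302.4 176.1]] relay0 [[304.4 183.9]] r2 [[304.2 239.7]]
[[629.75762699  56.13866386]]
[626.9  51.8  35.9] [630.1  51.3  36.6]
[520.8  41.1  32.5] [523.1  40.6  32.9]
[461.8  48.8  35.8] [463.3  48.5  35.9]
```

View pics/t2.png

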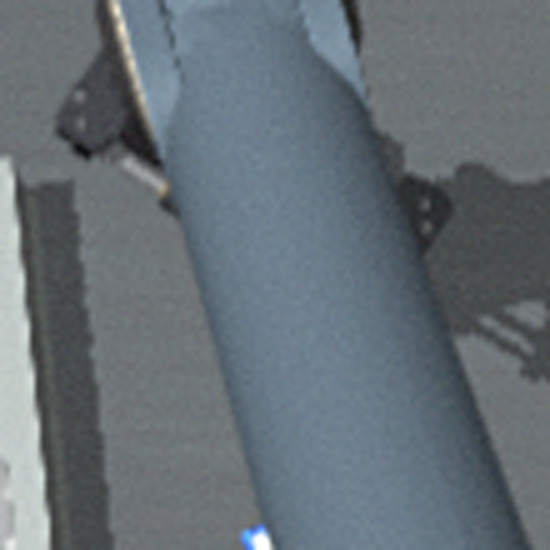

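```bash
python3 -c "
from h import *
for z in (82,102,121,140): print(z,proj('side',[[648,82,z],[613,25,z]]).round(1).tolist(), ((proj('side',[[648,82,z],[613,25,z]])-[230,120])*4).round(0).tolist())
for z in (122,142,161,181): print(z,((proj('side',[[630,55,z]])-[230,120])*4).round(0).tolist(), ((proj('side',[[638,68,z],[640,62,z],[625,70,z]])-[230,120])*4).round(0).tolist())
"; python3 -c "
from h import *
g=grab('side');crop(g,255,140,90,70,8,'s3')"
```

```text
82 [[299.2, 216.3], [314.2, 200.6]] [[277.0, 385.0], [337.0, 322.0]]
102 [[298.9, 210.9], [314.1, 195.2]] [[276.0, 364.0], [336.0, 301.0]]
121 [[298.6, 205.6], [313.9, 189.9]] [[274.0, 342.0], [336.0, 280.0]]
140 [[298.3, 200.2], [313.8, 184.5]] [[273.0, 321.0], [335.0, 258.0]]
122 [[306.0, 311.0]] [[292.0, 326.0], [290.0, 319.0], [313.0, 328.0]]
142 [[305.0, 288.0]] [[291.0, 303.0], [288.0, 296.0], [312.0, 306.0]]
161 [[305.0, 266.0]] [[290.0, 280.0], [287.0, 274.0], [311.0, 283.0]]
181 [[304.0, 242.0]] [[289.0, 256.0], [286.0, 249.0], [310.0, 259.0]]
```

View pics/s3.png

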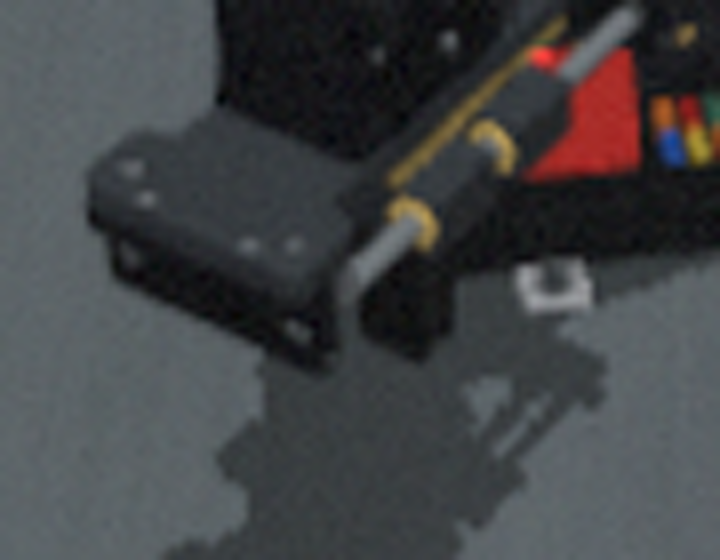

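{"method": "servo_tool", "body": {"commands": [[0.12,0.2,0,0,0,0],[0.24,0.39,0.1,0,0,0],[0.24,0.39,0.3,0,0,0],[0.24,0.39,0.45,0,0,0],[0.24,0.39,0.54,0,0,0],[0.24,0.39,0.549,0,0,0],[0.24,0.39,0.549,0,0,0],[0.24,0.39,0.549,0,0,0]]}}

```text
t: 6.22
position: [632.3, -58.9, 27.2]
ee_rot: [[0.851, -0.525, 0.002], [-0.525, -0.851, -0.0], [0.002, -0.001, -1.0]]
contact_force: [0.4, 0.1, -0.6]
width: 0.8
grasp_force: 0.0
```

```bash
python3 -c "
from h import *
from plan import st
p,r,s=st(); print(p,s['contact_force'],s['width'])
print((proj('side',[p+r@[0,0,19],p,p-r@[0,0,19]])-[250,110])*[6,6])
f=grab('side');crop(f,250,110,120,90,6,'s4')
"
```

```text
[632.31282974 -58.8868035   27.21292347] [ 0.3548504   0.14395158 -0.57839736] 0.8371833823383602
[[355.88757769 525.90277358]
 [355.05463898 497.66828981]
 [354.20412563 468.81461821]]
```

View pics/s4.png

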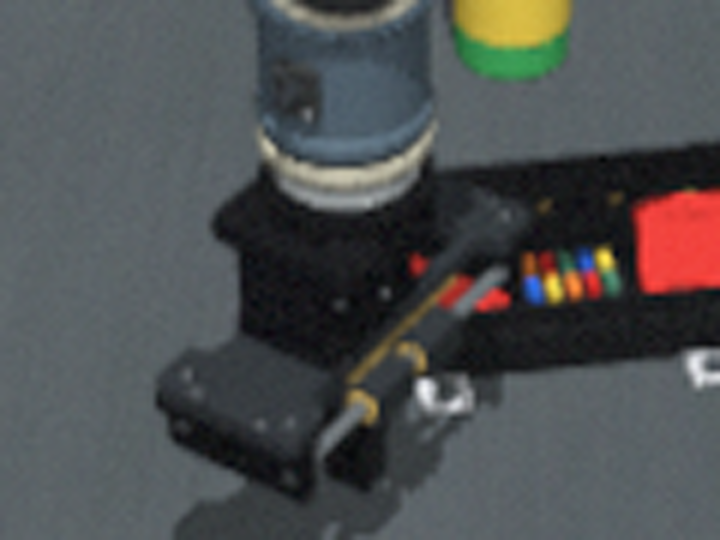

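{"method": "servo_tool", "body": {"commands": [[0,0,0.004,0,0,0],[0,0,0.008,0,0,0],[0,0,0.012,0,0,0],[0,0,0.016,0,0,0],[0,0,0.02,0,0,0],[0,0,0.02,0,0,0]]}}

```text
t: 7.02
position: [631.2, -58.9, 20.8]
ee_rot: [[0.851, -0.525, -0.0], [-0.525, -0.851, -0.0], [-0.0, 0.0, -1.0]]
contact_force: [-0.4, 0.8, 0.2]
width: 0.2
grasp_force: 0.0
```

{"method": "servo_tool", "body": {"commands": [[0,0,0.004,0,0,0],[0,0,0.008,0,0,0],[0,0,0.008,0,0,0]]}}

```text
t: 7.4
position: [631.2, -59.0, 18.8]
ee_rot: [[0.851, -0.525, -0.0], [-0.525, -0.851, -0.0], [-0.0, 0.0, -1.0]]
contact_force: [-0.1, 1.1, -0.3]
width: 0.2
grasp_force: 0.0
```

{"method": "servo_tool", "body": {"commands": [[0,0,0.004,0,0,0],[0,0,0.008,0,0,0],[0,0,0.008,0,0,0]]}}

```text
t: 7.78
position: [631.2, -58.9, 16.8]
ee_rot: [[0.851, -0.525, -0.0], [-0.525, -0.851, -0.0], [-0.0, 0.0, -1.0]]
contact_force: [0.8, -1.0, -0.1]
width: 0.5
grasp_force: 0.0
```

{"method": "servo_tool", "body": {"commands": [[0,0,0.004,0,0,0],[0,0,0.008,0,0,0],[0,0,0.008,0,0,0]]}}

```text
t: 8.15
position: [631.2, -58.9, 14.8]
ee_rot: [[0.851, -0.525, -0.0], [-0.525, -0.851, -0.0], [-0.0, 0.0, -1.0]]
contact_force: [-0.7, -0.9, -0.4]
width: 0.4
grasp_force: 0.0
```

```bash
python3 -c "
from h import *
from plan import st
p,r,s=st(); print(p,s['contact_force'],s['width'])
f=grab('side');crop(f,260,150,80,60,8,'s5')
"
```

```text
[631.18064283 -58.91561715  14.77975474] [-0.72202126 -0.89644579 -0.44262506] 0.4144715759591933
```

View pics/s5.png

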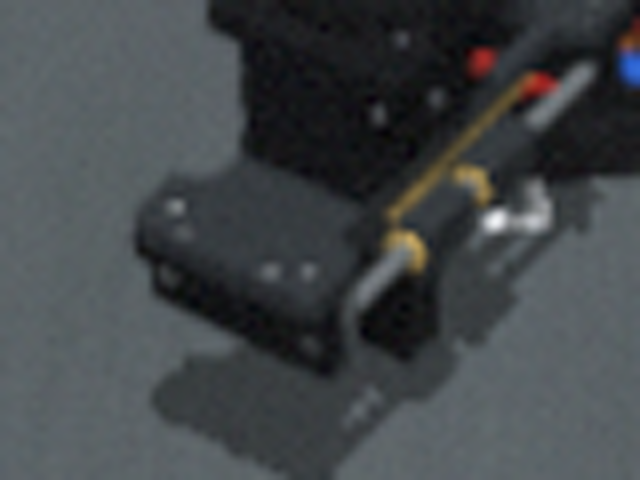

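{"method": "servo_tool", "body": {"commands": [[0,0,0.006,0,0,0],[0,0,0.012,0,0,0],[0,0,0.018,0,0,0],[0,0,0.024,0,0,0],[0,0,0.024,0,0,0]]}}

```text
t: 8.82
position: [631.2, -58.9, 8.7]
ee_rot: [[0.851, -0.525, -0.0], [-0.525, -0.851, -0.0], [-0.0, 0.0, -1.0]]
contact_force: [0.2, -0.2, 0.5]
width: 0.3
grasp_force: 0.0
```

{"method": "servo_tool", "body": {"commands": [[0,0,0.004,0,0,0],[0,0,0.008,0,0,0],[0,0,0.008,0,0,0]]}}

```text
t: 9.2
position: [631.2, -58.9, 6.8]
ee_rot: [[0.851, -0.525, -0.0], [-0.525, -0.851, -0.0], [-0.0, 0.0, -1.0]]
contact_force: [1.0, -0.2, 0.0]
width: 0.4
grasp_force: 0.0
```

{"method": "servo_tool", "body": {"commands": [[0,0,0.004,0,0,0],[0,0,0.008,0,0,0],[0,0,0.008,0,0,0]]}}

```text
t: 9.57
position: [631.2, -58.9, 4.8]
ee_rot: [[0.851, -0.525, -0.0], [-0.525, -0.851, -0.0], [-0.0, 0.0, -1.0]]
contact_force: [-0.5, -0.9, 0.2]
width: 0.4
grasp_force: 0.0
```

{"method": "servo_tool", "body": {"commands": [[0,0,0.004,0,0,0],[0,0,0.008,0,0,0],[0,0,0.008,0,0,0]]}}

```text
t: 9.95
position: [631.2, -59.0, 2.8]
ee_rot: [[0.851, -0.525, -0.0], [-0.525, -0.851, -0.0], [-0.0, 0.0, -1.0]]
contact_force: [0.5, 0.1, 0.1]
width: 0.6
grasp_force: 0.0
```

{"method": "servo_tool", "body": {"commands": [[0,0,0.004,0,0,0],[0,0,0.008,0,0,0],[0,0,0.008,0,0,0]]}}

```text
t: 10.32
position: [631.2, -59.0, 0.8]
ee_rot: [[0.851, -0.525, -0.0], [-0.525, -0.851, -0.0], [-0.0, 0.0, -1.0]]
contact_force: [0.5, 0.2, 0.5]
width: 0.6
grasp_force: 0.0
```

{"method": "servo_tool", "body": {"commands": [[0,0,0.004,0,0,0],[0,0,0.008,0,0,0],[0,0,0.008,0,0,0]]}}

```text
t: 10.7
position: [631.2, -58.9, -1.2]
ee_rot: [[0.851, -0.525, -0.0], [-0.525, -0.851, -0.0], [-0.0, 0.0, -1.0]]
contact_force: [1.1, 0.3, -0.4]
width: 0.2
grasp_force: 0.0
```

{"method": "servo_tool", "body": {"commands": [[0,0,0.004,0,0,0],[0,0,0.008,0,0,0],[0,0,0.008,0,0,0]]}}

```text
t: 11.08
position: [631.2, -58.9, -3.2]
ee_rot: [[0.851, -0.525, -0.0], [-0.525, -0.851, -0.0], [-0.0, 0.0, -1.0]]
contact_force: [0.2, 0.1, -0.3]
width: 0.3
grasp_force: 0.0
```

{"method": "servo_tool", "body": {"commands": [[0,0,0.004,0,0,0],[0,0,0.008,0,0,0],[0,0,0.008,0,0,0]]}}

```text
t: 11.45
position: [631.2, -58.9, -5.2]
ee_rot: [[0.851, -0.525, -0.0], [-0.525, -0.851, -0.0], [-0.0, 0.0, -1.0]]
contact_force: [-0.1, -0.9, -0.4]
width: 0.4
grasp_force: 0.0
```

{"method": "servo_tool", "body": {"commands": [[0,0,0.004,0,0,0],[0,0,0.008,0,0,0],[0,0,0.008,0,0,0]]}}

```text
t: 11.82
position: [631.2, -58.9, -7.2]
ee_rot: [[0.851, -0.525, -0.0], [-0.525, -0.851, -0.0], [-0.0, 0.0, -1.0]]
contact_force: [-0.5, 0.3, 0.2]
width: 0.5
grasp_force: 0.0
```

```bash
python3 -c "
from h import *
from plan import st
p,r,s=st(); print(p,s['contact_force'],s['width'])
f=grab('side');crop(f,260,150,80,60,8,'s6')
"
```

```text
[631.18560086 -58.94638762  -7.22928133] [-0.4670735   0.33363237  0.21862798] 0.4552360061694811
```

View pics/s6.png

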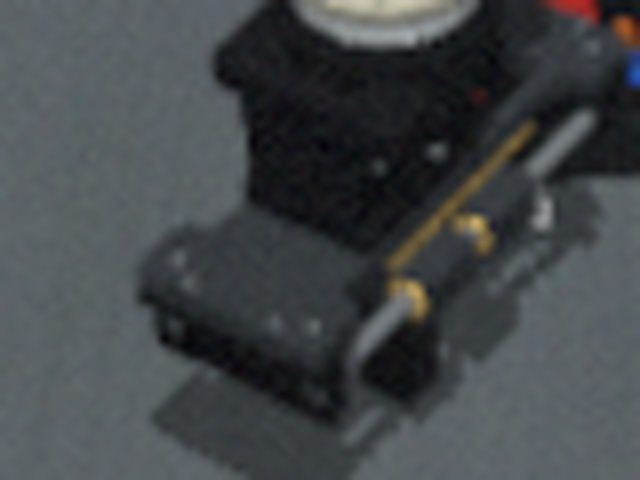

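The finger block bottom is near (311,200), close to the bench but not touching at TCP z = -7. The real fingertips therefore sit much higher than the text says, and I'll keep probing.

{"method": "servo_tool", "body": {"commands": [[0,0,0.004,0,0,0],[0,0,0.008,0,0,0],[0,0,0.008,0,0,0]]}}

```text
t: 12.25
position: [631.2, -58.9, -9.2]
ee_rot: [[0.851, -0.525, -0.0], [-0.525, -0.851, -0.0], [-0.0, 0.0, -1.0]]
contact_force: [0.3, 0.2, -0.0]
width: 0.4
grasp_force: 0.0
```

{"method": "servo_tool", "body": {"commands": [[0,0,0.004,0,0,0],[0,0,0.008,0,0,0],[0,0,0.008,0,0,0]]}}

```text
t: 12.62
position: [631.2, -59.0, -11.2]
ee_rot: [[0.851, -0.525, -0.0], [-0.525, -0.851, -0.0], [-0.0, 0.0, -1.0]]
contact_force: [0.6, 0.6, -0.2]
width: 0.6
grasp_force: 0.0
```

{"method": "servo_tool", "body": {"commands": [[0,0,0.004,0,0,0],[0,0,0.008,0,0,0],[0,0,0.008,0,0,0]]}}

```text
t: 13.0
position: [631.2, -59.0, -13.2]
ee_rot: [[0.851, -0.525, -0.0], [-0.525, -0.851, -0.0], [-0.0, 0.0, -1.0]]
contact_force: [-0.7, -0.3, 1.2]
width: 0.4
grasp_force: 0.0
```

{"method": "servo_tool", "body": {"commands": [[0,0,0.004,0,0,0],[0,0,0.008,0,0,0],[0,0,0.008,0,0,0]]}}

```text
t: 13.38
position: [631.2, -58.9, -15.2]
ee_rot: [[0.851, -0.525, -0.0], [-0.525, -0.851, -0.0], [-0.0, 0.0, -1.0]]
contact_force: [-0.0, 0.3, 0.5]
width: 0.4
grasp_force: 0.0
```

{"method": "servo_tool", "body": {"commands": [[0,0,0.004,0,0,0],[0,0,0.008,0,0,0],[0,0,0.008,0,0,0]]}}

```text
t: 13.75
position: [631.4, -59.0, -15.9]
ee_rot: [[0.851, -0.525, 0.0], [-0.525, -0.851, -0.0], [0.0, 0.0, -1.0]]
contact_force: [-1.6, 0.6, 7.2]
width: 0.7
grasp_force: 3.7
```

{"method": "servo_tool", "body": {"commands": [[0,0,0.004,0,0,0],[0,0,0.008,0,0,0],[0,0,0.008,0,0,0]]}}

```text
t: 14.12
position: [631.4, -59.0, -16.0]
ee_rot: [[0.851, -0.525, -0.0], [-0.525, -0.851, -0.001], [0.0, 0.001, -1.0]]
contact_force: [-7.5, -0.9, 20.1]
width: 0.5
grasp_force: 9.7
```

```bash
python3 -c "
from h import *
from plan import st
p,r,s=st(); print(p,s['contact_force'],s['width'])
f=grab('side');u=f[180:215,295:325].astype(int).sum(2)//3
for i,r in enumerate(u): print(180+i,' '.join('%3d'%v for v in r))
"
```

```text
[631.40762994 -58.97833548 -16.0374029 ] [-7.54357857 -0.86562142 20.09459851] 0.48837541868298723
180  51  45  35  19  23  19  21  22  20  20  17  30  23  22  26  37  39  48  72  78  68  67 112 137 127 102  49  43  39  43
181  59  61  53  46  39  29  19  22  21  25  31  27  24  28  40  36  58  81  83  66  58  60  82 102 111 111  70  33  40  40
182  62  63  57  56  56  48  34  21  15  23  26  16  29  43  42  47  80  93  74  58  57  61  62  72  89  90  74  37  45  61
183  61  58  59  58  61  60  57  49  34  20  24  35  43  44  48  72  78  74  63  62  61  58  55  55  64  81  53  40  60  88
184  58  61  61  60  59  63  61  60  52  49  43  39  41  48  70  77  65  63  61  60  56  57  51  44  52  59  45  59  89  93
185  61  59  61  59  60  59  56  59  57  58  44  42  39  60  80  66  60  62  60  58  52  48  40  44  49  54  53  69  93  72
186  61  60  61  59  58  57  57  58  58  53  35  38  43  52  58  53  62  56  61  53  52  40  40  41  49  70  86  81  75  63
187  59  59  57  57  61  59  59  54  54  40  38  35  36  63 106 115 117  51  57  50  41  43  35  38  57  67  77  73  59  69
188  58  
[... 2638 characters left out ...]
  92 101 103 103 101 102 100  96  98  99  99 100 103 100 104 100 100  97 101  98
210  64  58  63  61  62  62  63  63  68  92  95  99 100 100 102  99  99 100 100 100  99 100 101  98 100 100 102  98  98 101
211  63  61  62  61  62  58  57  69  89 100  98 101 102 100  99 101  99  97  98  99  99 103 103  99 102 104 101  99 101 103
212  61  60  62  62  59  62  60  73  99 100  98  97 104 100 101 100 101  96  99 100  99  99  98 102  99 101 101 101 100 102
213  88  82  59  65  62  60  61  70  85 100  98 100 100  98 100  99  97  98  99  99  98  99  99 100 101 100 101 100  98 102
214  96  95  87  88  77  60  61  59  73 102 110 105 102 103  97 101 100 102  99  98  98 101 102  98 100 102  99 102 100 101
```

The fingertips touch the bench at reported z = -16, so the real grasp point sits 35 mm above the reported TCP. I'll apply that offset in my planner and retry.

{"method": "servo_tool", "body": {"commands": [[0,0,-0.1,0,0,0],[0,0,-0.3,0,0,0],[0,0,-0.42,0,0,0],[0,0,-0.42,0,0,0],[0,0,-0.42,0,0,0]], "claw": 0.2}}

```text
t: 14.8
position: [630.4, -59.0, 85.0]
ee_rot: [[0.851, -0.525, -0.002], [-0.525, -0.851, -0.0], [-0.001, 0.001, -1.0]]
contact_force: [0.0, 0.2, 0.5]
width: 42.5
grasp_force: 0.0
```

```bash
sed -i 's/for x,y,z,yaw in targets:/for x,y,z,yaw in targets:\n        z-=35/' plan.py; python3 plan.py "[(631,53,122,-0.555),(631,53,38,-0.555)]"; python3 - <<'E'
from meas import *
f=grab('side'); H=hsv(f); m=(H[...,0]>100)&(H[...,0]<128)&(H[...,1]>110)&(H[...,2]>60)
for c,s,_ in blobs(m,60): print(c.round(1),s)
E
```

```text
t 14.8 pos [630.4 -59.   85. ] yaw -0.553 F [0.  0.2 0.5] w 42.5 q [ 0.23  0.54 -0.28  1.74  0.18  0.89 -2.25]
(631, 53, 87, -0.555) [-0.233, -0.382, -0.008, 0.001, 0.001, 0.001] rows>= 2
(631, 53, 3, -0.555) [0.0, 0.0, 0.336, 0.0, 0.0, 0.0] rows>= 2
[576.5  24.8] [ 557    0   46   73 1780]
[347.5 222.6] [340 213  16  18 174]
[307.1 224.5] [300 214  15  20 170]
[369.7 225.6] [362 216  16  18 172]
```

{"method": "servo_tool", "body": {"commands": [[-0.115,-0.19,0,0,0,0],[-0.233,-0.382,-0.008,0,0,0],[-0.233,-0.382,-0.008,0,0,0],[-0.233,-0.382,-0.008,0,0,0]]}}

```text
t: 15.35
position: [631.0, 52.5, 86.4]
ee_rot: [[0.851, -0.525, -0.003], [-0.525, -0.851, -0.001], [-0.002, 0.002, -1.0]]
contact_force: [0.4, 0.5, 1.0]
width: 52.2
grasp_force: 0.0
```

{"method": "servo_tool", "body": {"commands": [[0,0,0.1,0,0,0],[0,0,0.16,0,0,0],[0,0,0.2,0,0,0],[0,0,0.22,0,0,0],[0,0,0.22,0,0,0]]}}

```text
t: 15.98
position: [631.9, 52.8, 32.8]
ee_rot: [[0.851, -0.525, -0.0], [-0.525, -0.851, -0.0], [0.0, 0.0, -1.0]]
contact_force: [0.4, -0.5, 0.6]
width: 52.5
grasp_force: 0.0
```

```bash
python3 plan.py "[(631,53,38,-0.555)]"
```

```text
t 15.97 pos [631.9  52.8  32.8] yaw -0.553 F [ 0.4 -0.5  0.6] w 52.5 q [ 0.04  0.61 -0.27  1.77  0.22  0.79 -2.46]
(631, 53, 3, -0.555) [-0.004, 0.001, 0.119, 0.0, -0.0, 0.001] rows>= 1
```

{"method": "servo_tool", "body": {"commands": [[-0.002,0,0.03,0,0,0],[-0.004,0,0.06,0,0,0],[-0.004,0,0.09,0,0,0],[-0.004,0,0.119,0,0,0],[-0.004,0,0.119,0,0,0]]}}

```text
t: 16.6
position: [630.4, 53.4, 2.3]
ee_rot: [[0.851, -0.525, -0.002], [-0.525, -0.851, -0.0], [-0.001, 0.001, -1.0]]
contact_force: [-0.2, -0.0, 0.1]
width: 52.0
grasp_force: 0.0
```

{"method": "servo_tool", "body": {"commands": [[0,0,0,0,0,0],[0,0,0,0,0,0],[0,0,0,0,0,0],[0,0,0,0,0,0],[0,0,0,0,0,0]], "claw": -1, "grip_force": 25}}

```text
t: 17.23
position: [631.2, 53.5, 3.4]
ee_rot: [[0.851, -0.525, 0.0], [-0.525, -0.851, -0.0], [0.0, -0.0, -1.0]]
contact_force: [0.1, 0.1, 0.1]
width: 25.9
grasp_force: 25.0
```

{"method": "servo_tool", "body": {"commands": [[0,0,-0.1,0,0,0],[0,0,-0.3,0,0,0],[0,0,-0.5,0,0,0],[0,0,-0.53,0,0,0],[0,0,-0.53,0,0,0]]}}

```text
t: 17.85
position: [630.8, 53.3, 135.7]
ee_rot: [[0.851, -0.525, 0.0], [-0.525, -0.851, -0.0], [0.0, 0.0, -1.0]]
contact_force: [-0.6, -0.7, -1.9]
width: 25.6
grasp_force: 25.0
```

```bash
python3 plan.py "[(640,-100,172,-0.2),(621.5,-262,165,0.186),(621.5,-262,94,0.186)]"
```

```text
t 17.85 pos [630.8  53.3 135.7] yaw -0.553 F [-0.6 -0.7 -1.9] w 25.6 q [ 0.07  0.48 -0.3   1.7   0.17  0.98 -2.42]
(640, -100, 137, -0.2) [0.353, 0.503, -0.005, 0.0, -0.0, -0.225] rows>= 3
(621.5, -262, 130, 0.186) [0.056, 0.65, 0.028, 0.0, 0.0, -0.246] rows>= 3
(621.5, -262, 59, 0.186) [0.0, 0.0, 0.284, 0.0, 0.0, 0.0] rows>= 2
```

{"method": "servo_tool", "body": {"commands": [[0.09,0.125,0,0,0,-0.056],[0.18,0.25,0,0,0,-0.112],[0.27,0.375,0,0,0,-0.169],[0.353,0.503,-0.005,0,0,-0.225]]}}

```text
t: 18.35
position: [638.5, -101.1, 134.1]
ee_rot: [[0.981, -0.195, -0.005], [-0.195, -0.981, 0.001], [-0.005, 0.0, -1.0]]
contact_force: [0.5, 0.2, -0.5]
width: 25.9
grasp_force: 25.0
```

{"method": "servo_tool", "body": {"commands": [[0.014,0.16,0,0,0,-0.06],[0.028,0.325,0,0,0,-0.12],[0.042,0.49,0.02,0,0,-0.185],[0.056,0.65,0.028,0,0,-0.246],[0.056,0.65,0.028,0,0,-0.246],[0.056,0.65,0.028,0,0,-0.246],[0.056,0.65,0.028,0,0,-0.246]]}}

```text
t: 19.23
position: [621.7, -259.7, 129.3]
ee_rot: [[0.982, 0.188, -0.001], [0.188, -0.982, 0.001], [-0.001, -0.001, -1.0]]
contact_force: [0.3, 0.9, -0.8]
width: 25.8
grasp_force: 25.0
```

```bash
python3 plan.py "[(621.5,-262,94,0.186)]"; python3 - <<'E'
from meas import *
f=grab('top'); print(box(f).round(1).tolist())
H=hsv(f); m=(H[...,0]>100)&(H[...,0]<128)&(H[...,1]>110)&(H[...,2]>60)
for c,s,_ in blobs(m,15): print(c.round(1),s)
E
```

```text
t 19.23 pos [ 621.7 -259.7  129.3] yaw 0.189 F [ 0.3  0.9 -0.8] w 25.8 q [ 0.61  0.57 -0.41  1.6   0.25  1.03 -1.25]
(621.5, -262, 59, 0.186) [-0.003, 0.009, 0.281, -0.001, 0.0, 0.002] rows>= 2
[[408.5, 188.5], [411.8, 201.7], [396.5, 210.3], [414.7, 214.5], [397.9, 224.0], [417.6, 227.7], [420.5, 240.9]]
[[622.3, -260.3], [582.0, -269.2], [555.4, -222.8], [543.2, -276.9], [514.2, -226.2], [503.8, -284.3], [464.7, -291.6]]
[388.9 211.3] [386 210   7   4  18]
[307.8 220.6] [302 213  13  15  62]
[397.4 220.3] [395 219   6   4  19]
[304.6 240.3] [298 234  13  13  58]
```

{"method": "servo_tool", "body": {"commands": [[-0.003,0.009,0.1,0,0,0],[-0.003,0.009,0.2,0,0,0],[-0.003,0.009,0.281,0,0,0],[-0.003,0.009,0.281,0,0,0],[-0.003,0.009,0.281,0,0,0]]}}

```text
t: 19.9
position: [622.1, -264.1, 60.5]
ee_rot: [[0.983, 0.186, 0.002], [0.186, -0.983, -0.0], [0.001, 0.001, -1.0]]
contact_force: [-0.4, -0.7, -1.4]
width: 25.6
grasp_force: 25.0
```

```bash
python3 plan.py "[(621.4,-262,70,0.188)]"
```

```text
t 19.9 pos [ 622.1 -264.1   60.5] yaw 0.187 F [-0.4 -0.7 -1.4] w 25.6 q [ 0.6   0.64 -0.39  1.64  0.29  0.91 -1.28]
(621.4, -262, 35, 0.188) [-0.001, -0.009, 0.102, 0.0, -0.001, -0.0] rows>= 1
```

{"method": "servo_tool", "body": {"commands": [[0,-0.009,0,0,0,0],[0,-0.009,0.02,0,0,0],[0,-0.009,0.04,0,0,0],[0,-0.009,0.05,0,0,0],[0,-0.009,0.06,0,0,0],[0,-0.009,0.06,0,0,0]]}}

```text
t: 20.65
position: [620.7, -262.1, 44.4]
ee_rot: [[0.983, 0.186, -0.0], [0.186, -0.983, 0.0], [-0.0, -0.0, -1.0]]
contact_force: [0.7, 0.6, -1.2]
width: 25.8
grasp_force: 25.0
```

{"method": "servo_tool", "body": {"commands": [[0,0,0.01,0,0,0],[0,0,0.02,0,0,0],[0,0,0.03,0,0,0],[0,0,0.036,0,0,0],[0,0,0.036,0,0,0]]}}

```text
t: 21.28
position: [620.7, -262.1, 35.5]
ee_rot: [[0.983, 0.186, -0.0], [0.186, -0.983, 0.0], [-0.0, -0.0, -1.0]]
contact_force: [0.2, -0.5, -0.1]
width: 25.8
grasp_force: 25.0
```

{"method": "servo_tool", "body": {"commands": [[0,0,0.006,0,0,0],[0,0,0.01,0,0,0],[0,0,0.013,0,0,0],[0,0,0.013,0,0,0]]}}

```text
t: 21.78
position: [620.9, -262.1, 33.4]
ee_rot: [[0.983, 0.186, 0.0], [0.186, -0.983, -0.0], [-0.0, 0.0, -1.0]]
contact_force: [-2.1, 1.5, 5.6]
width: 26.0
grasp_force: 25.0
```

{"method": "servo_tool", "body": {"commands": [[0,0,0,0,0,0],[0,0,0,0,0,0],[0,0,0,0,0,0]], "claw": 0.1}}

```text
t: 22.15
position: [620.8, -262.1, 32.2]
ee_rot: [[0.983, 0.186, -0.0], [0.186, -0.983, 0.0], [-0.0, -0.0, -1.0]]
contact_force: [-1.1, -0.2, -0.6]
width: 44.9
grasp_force: 0.0
```

{"method": "servo_tool", "body": {"commands": [[0,0,-0.1,0,0,0],[0,0,-0.3,0,0,0],[0,0,-0.4,0,0,0],[0,0,-0.4,0,0,0],[0,0,-0.4,0,0,0]]}}

```text
t: 22.78
position: [619.9, -262.0, 131.1]
ee_rot: [[0.983, 0.186, -0.002], [0.186, -0.983, 0.0], [-0.002, -0.001, -1.0]]
contact_force: [-0.8, 0.4, -0.6]
width: 47.9
grasp_force: 0.0
```

```bash
python3 plan.py "[(580,-110,165,-0.15),(522,42.6,120,-0.51),(522,42.6,38,-0.51)]"
```

```text
t 22.77 pos [ 619.9 -262.   131.1] yaw 0.187 F [-0.8  0.4 -0.6] w 47.9 q [ 0.62  0.57 -0.41  1.6   0.25  1.03 -1.25]
(580, -110, 130, -0.15) [-0.044, -0.627, 0.005, -0.0, 0.001, 0.214] rows>= 3
(522, 42.6, 85, -0.51) [-0.321, -0.569, 0.18, 0.0, 0.0, 0.229] rows>= 3
(522, 42.6, 3, -0.51) [0.0, 0.0, 0.328, 0.0, 0.0, 0.0] rows>= 2
```

{"method": "servo_tool", "body": {"commands": [[-0.01,-0.16,0,0,0,0.053],[-0.02,-0.32,0,0,0,0.107],[-0.033,-0.48,0,0,0,0.16],[-0.044,-0.627,0.005,0,0,0.214]]}}

```text
t: 23.28
position: [579.3, -108.6, 129.4]
ee_rot: [[0.989, -0.151, -0.003], [-0.151, -0.989, 0.001], [-0.003, -0.0, -1.0]]
contact_force: [-0.3, -1.6, 0.1]
width: 47.5
grasp_force: 0.0
```

{"method": "servo_tool", "body": {"commands": [[-0.08,-0.14,0,0,0,0.057],[-0.16,-0.28,0.05,0,0,0.115],[-0.24,-0.42,0.1,0,0,0.17],[-0.321,-0.569,0.15,0,0,0.229],[-0.321,-0.569,0.18,0,0,0.229],[-0.321,-0.569,0.18,0,0,0.229],[-0.321,-0.569,0.18,0,0,0.229],[-0.321,-0.569,0.18,0,0,0.229]]}}

```text
t: 24.28
position: [523.2, 41.3, 86.3]
ee_rot: [[0.872, -0.489, 0.001], [-0.489, -0.872, -0.0], [0.001, -0.0, -1.0]]
contact_force: [-0.1, -0.4, -0.1]
width: 47.8
grasp_force: 0.0
```

```bash
python3 plan.py "[(522,42.6,38,-0.51)]"
```

```text
t 24.27 pos [523.2  41.3  86.3] yaw -0.511 F [-0.1 -0.4 -0.1] w 47.8 q [ 0.12  0.39 -0.34  1.99  0.18  0.78 -2.41]
(522, 42.6, 3, -0.51) [-0.007, -0.002, 0.333, -0.0, -0.0, -0.001] rows>= 2
```

{"method": "servo_tool", "body": {"commands": [[-0.003,-0.002,0.1,0,0,0],[-0.004,-0.002,0.2,0,0,0],[-0.004,-0.002,0.25,0,0,0],[-0.004,-0.002,0.3,0,0,0],[-0.004,-0.002,0.333,0,0,0],[-0.004,-0.002,0.333,0,0,0],[-0.004,-0.002,0.333,0,0,0]]}}

```text
t: 25.15
position: [522.5, 43.5, 3.3]
ee_rot: [[0.873, -0.487, 0.001], [-0.487, -0.873, 0.0], [0.001, -0.001, -1.0]]
contact_force: [-0.5, 0.3, -0.1]
width: 47.5
grasp_force: 0.0
```

{"method": "servo_tool", "body": {"commands": [[0,0,0,0,0,0],[0,0,0,0,0,0],[0,0,0,0,0,0],[0,0,0,0,0,0],[0,0,0,0,0,0]], "claw": -1}}

```text
t: 25.78
position: [522.2, 43.4, 3.0]
ee_rot: [[0.873, -0.487, 0.0], [-0.487, -0.873, -0.0], [0.0, -0.0, -1.0]]
contact_force: [0.2, 0.4, 2.3]
width: 25.8
grasp_force: 25.0
```

{"method": "servo_tool", "body": {"commands": [[0,0,-0.1,0,0,0],[0,0,-0.3,0,0,0],[0,0,-0.5,0,0,0],[0,0,-0.53,0,0,0],[0,0,-0.53,0,0,0],[0,0,-0.53,0,0,0]]}}

```text
t: 26.52
position: [520.7, 43.1, 133.7]
ee_rot: [[0.873, -0.487, -0.003], [-0.487, -0.873, -0.0], [-0.003, 0.002, -1.0]]
contact_force: [0.0, -0.4, 0.0]
width: 25.7
grasp_force: 25.0
```

```bash
python3 plan.py "[(560,-110,168,-0.15),(543,-276.9,164,0.188)]"
```

```text
t 26.52 pos [520.7  43.1 133.7] yaw -0.509 F [ 0.  -0.4  0. ] w 25.7 q [ 0.14  0.33 -0.36  1.95  0.15  0.89 -2.39]
(560, -110, 133, -0.15) [0.436, 0.458, 0.002, 0.001, 0.002, -0.229] rows>= 3
(543, -276.9, 129, 0.188) [0.033, 0.67, 0.016, 0.0, 0.0, -0.215] rows>= 3
```

{"method": "servo_tool", "body": {"commands": [[0.11,0.115,0,0,0,-0.057],[0.22,0.23,0,0,0,-0.115],[0.33,0.345,0,0,0,-0.172],[0.436,0.458,0.002,0,0,-0.229]]}}

```text
t: 27.02
position: [560.7, -110.8, 133.0]
ee_rot: [[0.989, -0.146, -0.003], [-0.146, -0.989, 0.001], [-0.003, -0.0, -1.0]]
contact_force: [1.3, 0.4, 0.0]
width: 25.7
grasp_force: 25.0
```

{"method": "servo_tool", "body": {"commands": [[0.008,0.17,0,0,0,-0.054],[0.016,0.34,0,0,0,-0.108],[0.024,0.5,0.01,0,0,-0.16],[0.033,0.67,0.016,0,0,-0.215],[0.033,0.67,0.016,0,0,-0.215],[0.033,0.67,0.016,0,0,-0.215],[0.033,0.67,0.016,0,0,-0.215],[0.033,0.67,0.016,0,0,-0.215],[0.033,0.67,0.016,0,0,-0.215]]}}

```text
t: 28.15
position: [544.9, -275.9, 131.0]
ee_rot: [[0.982, 0.188, 0.0], [0.188, -0.982, -0.0], [0.0, 0.0, -1.0]]
contact_force: [0.5, -0.8, -0.9]
width: 25.7
grasp_force: 25.0
```

```bash
python3 plan.py "[(543,-276.9,90,0.188)]"; python3 - <<'E'
from meas import *
f=grab('top'); 
for c in ((404,187),(405,190)): 
    try: relays(f,[c],z=70)
    except Exception as e: print(e)
E
```

```text
t 28.15 pos [ 544.9 -275.9  131. ] yaw 0.19 F [ 0.5 -0.8 -0.9] w 25.7 q [ 0.7   0.47 -0.4   1.75  0.22  0.96 -1.17]
(543, -276.9, 55, 0.188) [-0.008, 0.003, 0.304, 0.0, -0.0, 0.001] rows>= 2
lab [ 621.  -262.3] [ 620.7 -262.3] [24.  17.6] yaw 0.155
all [ 622.8 -259.5] [ 620.7 -259.8] [36.8 36.2] yaw -1.366
lab [ 621.  -262.3] [ 620.7 -262.3] [24.  17.6] yaw 0.155
all [ 622.9 -259.4] [ 620.6 -259.4] [36.2 36. ] yaw 0.205
```

{"method": "servo_tool", "body": {"commands": [[-0.008,0.003,0.1,0,0,0],[-0.008,0.003,0.2,0,0,0],[-0.008,0.003,0.27,0,0,0],[-0.008,0.003,0.304,0,0,0],[-0.008,0.003,0.33,0,0,0],[-0.008,0.003,0.345,0,0,0],[-0.008,0.003,0.345,0,0,0],[-0.008,0.003,0.345,0,0,0]]}}

```text
t: 29.2
position: [543.2, -277.9, 45.1]
ee_rot: [[0.982, 0.187, 0.001], [0.187, -0.982, -0.0], [0.001, 0.001, -1.0]]
contact_force: [0.0, -0.9, -0.3]
width: 26.0
grasp_force: 25.0
```

{"method": "servo_tool", "body": {"commands": [[0,0,0.01,0,0,0],[0,0,0.02,0,0,0],[0,0,0.03,0,0,0],[0,0,0.036,0,0,0],[0,0,0.036,0,0,0]]}}

```text
t: 29.82
position: [542.8, -277.6, 35.5]
ee_rot: [[0.982, 0.187, -0.0], [0.187, -0.982, 0.0], [-0.0, -0.0, -1.0]]
contact_force: [0.7, -0.3, -0.2]
width: 25.7
grasp_force: 25.0
```

{"method": "servo_tool", "body": {"commands": [[0,0,0.006,0,0,0],[0,0,0.01,0,0,0],[0,0,0.015,0,0,0],[0,0,0.015,0,0,0]]}}

```text
t: 30.32
position: [543.0, -277.7, 33.1]
ee_rot: [[0.982, 0.187, -0.0], [0.187, -0.982, -0.001], [-0.0, 0.001, -1.0]]
contact_force: [-1.6, 1.0, 7.0]
width: 25.9
grasp_force: 25.0
```

{"method": "servo_tool", "body": {"commands": [[0,0,0,0,0,0],[0,0,0,0,0,0],[0,0,0,0,0,0]], "claw": 0.1}}

```text
t: 30.7
position: [542.8, -277.6, 31.7]
ee_rot: [[0.982, 0.187, -0.0], [0.187, -0.982, 0.0], [-0.0, -0.0, -1.0]]
contact_force: [0.8, 0.3, -0.0]
width: 45.2
grasp_force: 0.0
```

{"method": "servo_tool", "body": {"commands": [[0,0,-0.1,0,0,0],[0,0,-0.3,0,0,0],[0,0,-0.4,0,0,0],[0,0,-0.4,0,0,0],[0,0,-0.4,0,0,0]]}}

```text
t: 31.32
position: [542.0, -277.5, 130.8]
ee_rot: [[0.982, 0.187, -0.002], [0.187, -0.982, 0.001], [-0.002, -0.001, -1.0]]
contact_force: [0.3, 0.0, -0.7]
width: 48.1
grasp_force: 0.0
```

```bash
python3 plan.py "[(500,-110,165,0.29),(463,51.1,120,0.38)]"; python3 - <<'E'
from meas import *
f=grab('top'); relays(f,[(305,240)])
E
```

```text
t 31.32 pos [ 542.  -277.5  130.8] yaw 0.188 F [ 0.3  0.  -0.7] w 48.1 q [ 0.7   0.47 -0.4   1.76  0.22  0.96 -1.17]
(500, -110, 130, 0.29) [-0.04, -0.69, 0.004, -0.001, 0.001, -0.065] rows>= 3
(463, 51.1, 85, 0.38) [0.042, -0.66, 0.18, 0.0, 0.0, -0.057] rows>= 3
lab [462.9  51.2] [462.8  51.1] [25.1 18.2] yaw 0.374
all [462.3  50.8] [462.3  50.6] [37.6 30.5] yaw 0.409
```

{"method": "servo_tool", "body": {"commands": [[-0.01,-0.17,0,0,0,-0.02],[-0.02,-0.34,0,0,0,-0.04],[-0.03,-0.52,0,0,0,-0.05],[-0.04,-0.69,0.004,0,0,-0.065]]}}

```text
t: 31.88
position: [499.4, -108.5, 129.6]
ee_rot: [[0.958, 0.287, -0.002], [0.287, -0.958, 0.001], [-0.002, -0.001, -1.0]]
contact_force: [1.0, 0.1, 0.3]
width: 47.9
grasp_force: 0.0
```

{"method": "servo_tool", "body": {"commands": [[0.01,-0.16,0,0,0,-0.02],[0.02,-0.33,0.05,0,0,-0.04],[0.03,-0.5,0.1,0,0,-0.05],[0.042,-0.66,0.15,0,0,-0.057],[0.042,-0.66,0.18,0,0,-0.057],[0.042,-0.66,0.18,0,0,-0.057],[0.042,-0.66,0.18,0,0,-0.057],[0.042,-0.66,0.18,0,0,-0.057],[0.042,-0.66,0.18,0,0,-0.057]]}}

```text
t: 33.0
position: [463.8, 50.4, 86.1]
ee_rot: [[0.929, 0.37, 0.001], [0.37, -0.929, -0.0], [0.0, 0.0, -1.0]]
contact_force: [-0.9, 0.4, -0.7]
width: 47.6
grasp_force: 0.0
```

```bash
python3 plan.py "[(463,51.1,38,0.38)]"
```

```text
t 33.0 pos [463.8  50.4  86.1] yaw 0.379 F [-0.9  0.4 -0.7] w 47.6 q [ 0.27  0.34 -0.56  2.11  0.26  0.76 -1.65]
(463, 51.1, 3, 0.38) [-0.002, -0.004, 0.332, 0.0, -0.0, -0.001] rows>= 2
```

{"method": "servo_tool", "body": {"commands": [[-0.002,-0.003,0.1,0,0,0],[-0.002,-0.003,0.2,0,0,0],[-0.002,-0.003,0.25,0,0,0],[-0.002,-0.003,0.3,0,0,0],[-0.002,-0.003,0.332,0,0,0],[-0.002,-0.003,0.332,0,0,0],[-0.002,-0.003,0.332,0,0,0]]}}

```text
t: 33.88
position: [463.2, 51.7, 3.3]
ee_rot: [[0.929, 0.371, 0.001], [0.371, -0.929, 0.0], [0.001, 0.0, -1.0]]
contact_force: [0.3, 0.2, -1.0]
width: 47.7
grasp_force: 0.0
```

{"method": "servo_tool", "body": {"commands": [[0,0,0,0,0,0],[0,0,0,0,0,0],[0,0,0,0,0,0],[0,0,0,0,0,0],[0,0,0,0,0,0]], "claw": -1}}

```text
t: 34.5
position: [462.9, 51.5, 3.0]
ee_rot: [[0.929, 0.371, 0.0], [0.371, -0.929, -0.0], [0.0, 0.0, -1.0]]
contact_force: [0.1, -0.3, 1.9]
width: 25.8
grasp_force: 24.9
```

{"method": "servo_tool", "body": {"commands": [[0,0,-0.1,0,0,0],[0,0,-0.3,0,0,0],[0,0,-0.5,0,0,0],[0,0,-0.53,0,0,0],[0,0,-0.53,0,0,0],[0,0,-0.53,0,0,0]]}}

```text
t: 35.25
position: [461.5, 51.1, 133.9]
ee_rot: [[0.929, 0.371, -0.003], [0.371, -0.929, -0.0], [-0.003, -0.001, -1.0]]
contact_force: [-0.3, 0.6, -0.7]
width: 25.8
grasp_force: 24.9
```

```bash
python3 plan.py "[(464,-120,168,0.28),(464.5,-291.6,164,0.188)]"
```

```text
t 35.25 pos [461.5  51.1 133.9] yaw 0.38 F [-0.3  0.6 -0.7] w 25.8 q [ 0.32  0.27 -0.6   2.07  0.2   0.86 -1.59]
(464, -120, 133, 0.28) [-0.245, 0.639, 0.004, -0.0, 0.002, 0.064] rows>= 3
(464.5, -291.6, 129, 0.188) [-0.188, 0.66, 0.016, 0.0, 0.0, 0.059] rows>= 3
```

{"method": "servo_tool", "body": {"commands": [[-0.06,0.16,0,0,0,0.02],[-0.12,0.32,0,0,0,0.03],[-0.18,0.48,0,0,0,0.05],[-0.245,0.639,0.004,0,0,0.064]]}}

```text
t: 35.75
position: [464.2, -120.6, 132.8]
ee_rot: [[0.961, 0.276, -0.003], [0.276, -0.961, 0.001], [-0.002, -0.002, -1.0]]
contact_force: [1.1, -0.9, -0.0]
width: 26.0
grasp_force: 24.9
```

{"method": "servo_tool", "body": {"commands": [[-0.05,0.165,0,0,0,0.015],[-0.09,0.33,0,0,0,0.03],[-0.14,0.5,0.01,0,0,0.045],[-0.188,0.66,0.016,0,0,0.059],[-0.188,0.66,0.016,0,0,0.059],[-0.188,0.66,0.016,0,0,0.059],[-0.188,0.66,0.016,0,0,0.059],[-0.188,0.66,0.016,0,0,0.059],[-0.188,0.66,0.016,0,0,0.059]]}}

```text
t: 36.88
position: [465.7, -290.6, 130.6]
ee_rot: [[0.982, 0.187, 0.0], [0.187, -0.982, -0.0], [0.0, 0.0, -1.0]]
contact_force: [0.2, 0.0, -1.0]
width: 26.1
grasp_force: 24.9
```

```bash
python3 plan.py "[(464.5,-291.6,90,0.188)]"; python3 - <<'E'
from meas import *
f=grab('top'); relays(f,[(404,187),(410,212)],z=70)
E
```

```text
t 36.88 pos [ 465.7 -290.6  130.6] yaw 0.188 F [ 0.2  0.  -1. ] w 26.1 q [ 0.8   0.38 -0.4   1.9   0.18  0.9  -1.07]
(464.5, -291.6, 55, 0.188) [-0.006, 0.003, 0.302, 0.0, -0.0, -0.0] rows>= 2
lab [ 620.8 -262.4] [ 620.5 -262.4] [24.6 17.7] yaw 0.161
all [ 618.4 -259.4] [ 618.7 -260.2] [40.1 36.9] yaw 0.202
lab [ 543.6 -278.2] [ 543.3 -278.1] [25.2 17.5] yaw 0.204
all [ 541.7 -274.9] [ 542.4 -275.1] [39.2 36.5] yaw 0.179
```

{"method": "servo_tool", "body": {"commands": [[-0.006,0.001,0.1,0,0,0],[-0.006,0.001,0.2,0,0,0],[-0.006,0.001,0.27,0,0,0],[-0.006,0.001,0.304,0,0,0],[-0.006,0.001,0.33,0,0,0],[-0.006,0.001,0.343,0,0,0],[-0.006,0.001,0.343,0,0,0],[-0.006,0.001,0.343,0,0,0]]}}

```text
t: 37.92
position: [464.4, -291.8, 45.1]
ee_rot: [[0.983, 0.186, 0.001], [0.186, -0.983, -0.001], [0.001, 0.001, -1.0]]
contact_force: [-0.2, -0.2, 0.4]
width: 25.5
grasp_force: 24.9
```

{"method": "servo_tool", "body": {"commands": [[0,0,0.01,0,0,0],[0,0,0.02,0,0,0],[0,0,0.03,0,0,0],[0,0,0.036,0,0,0],[0,0,0.036,0,0,0]]}}

```text
t: 38.55
position: [464.0, -291.6, 35.5]
ee_rot: [[0.983, 0.186, -0.0], [0.186, -0.983, 0.0], [-0.0, -0.0, -1.0]]
contact_force: [-1.2, 1.0, -0.3]
width: 25.7
grasp_force: 24.9
```

{"method": "servo_tool", "body": {"commands": [[0,0,0.006,0,0,0],[0,0,0.01,0,0,0],[0,0,0.014,0,0,0],[0,0,0.014,0,0,0]]}}

```text
t: 39.05
position: [464.2, -291.7, 33.0]
ee_rot: [[0.983, 0.186, -0.0], [0.186, -0.983, -0.0], [-0.0, 0.0, -1.0]]
contact_force: [-1.5, 1.4, 7.1]
width: 25.3
grasp_force: 24.9
```

Third relay seated. I'll release it and go close the covers with shut fingertips.

{"method": "servo_tool", "body": {"commands": [[0,0,0,0,0,0],[0,0,0,0,0,0],[0,0,0,0,0,0]], "claw": 0.1}}

```text
t: 39.42
position: [464.0, -291.7, 32.0]
ee_rot: [[0.983, 0.186, -0.0], [0.186, -0.983, 0.0], [-0.0, -0.0, -1.0]]
contact_force: [-0.9, 0.3, -0.6]
width: 45.2
grasp_force: 0.0
```

{"method": "servo_tool", "body": {"commands": [[0,0,-0.1,0,0,0],[0,0,-0.3,0,0,0],[0,0,-0.4,0,0,0],[0,0,-0.4,0,0,0],[0,0,-0.4,0,0,0]]}}

```text
t: 40.05
position: [463.3, -291.4, 131.1]
ee_rot: [[0.983, 0.186, -0.002], [0.186, -0.983, 0.001], [-0.001, -0.001, -1.0]]
contact_force: [-0.4, 0.0, -0.8]
width: 47.8
grasp_force: 0.0
```

```bash
python3 plan.py "[(470.5,-227.6,130,0.188),(592.3,-204.4,130,0.188)]"
```

```text
t 40.05 pos [ 463.3 -291.4  131.1] yaw 0.187 F [-0.4  0.  -0.8] w 47.8 q [ 0.8   0.37 -0.4   1.9   0.18  0.9  -1.07]
(470.5, -227.6, 95, 0.188) [0.076, -0.245, 0.145, -0.001, 0.001, -0.001] rows>= 2
(592.3, -204.4, 95, 0.188) [0.496, -0.0, 0.0, 0.0, 0.0, 0.0] rows>= 2
```

{"method": "servo_tool", "body": {"commands": [[0.03,-0.1,0,0,0,0],[0.076,-0.245,0,0,0,0],[0.076,-0.245,0,0,0,0],[0.076,-0.245,0.05,0,0,0],[0.076,-0.245,0.1,0,0,0],[0.076,-0.245,0.145,0,0,0],[0.076,-0.245,0.145,0,0,0],[0.076,-0.245,0.145,0,0,0]], "claw": -1}}

```text
t: 41.05
position: [471.6, -228.1, 96.0]
ee_rot: [[0.983, 0.185, 0.0], [0.185, -0.983, -0.0], [0.0, 0.0, -1.0]]
contact_force: [-0.4, -1.0, 1.1]
width: 0.8
grasp_force: 0.0
```

{"method": "servo_tool", "body": {"commands": [[0,0,0.03,0,0,0],[0,0,0.06,0,0,0],[0,0,0.09,0,0,0],[0,0.005,0.11,0,0,0],[0,0.01,0.13,0,0,0],[0,0.018,0.15,0,0,0],[0,0.018,0.15,0,0,0]]}}

```text
t: 41.92
position: [472.3, -232.7, 58.2]
ee_rot: [[0.983, 0.185, 0.0], [0.185, -0.983, 0.0], [0.0, -0.0, -1.0]]
contact_force: [0.6, -0.6, 1.4]
width: 0.5
grasp_force: 0.2
```

{"method": "servo_tool", "body": {"commands": [[0,0.005,0.015,0,0,0],[0,0.01,0.03,0,0,0],[0,0.018,0.05,0,0,0],[0,0.024,0.065,0,0,0],[0,0.03,0.08,0,0,0],[0,0.03,0.09,0,0,0],[0,0.03,0.09,0,0,0]]}}

```text
t: 42.8
position: [473.4, -239.3, 35.6]
ee_rot: [[0.983, 0.186, -0.001], [0.186, -0.983, 0.001], [-0.0, -0.001, -1.0]]
contact_force: [0.9, -0.5, 0.9]
width: 0.4
grasp_force: 0.3
```

Tip at about 51.6 mm with light contact. Pressing past the catch.

{"method": "servo_tool", "body": {"commands": [[0,0,0.005,0,0,0],[0,0,0.01,0,0,0],[0,0,0.015,0,0,0],[0,0,0.02,0,0,0],[0,0,0.024,0,0,0],[0,0,0.024,0,0,0]]}}

```text
t: 43.55
position: [473.5, -239.3, 29.7]
ee_rot: [[0.983, 0.186, -0.0], [0.186, -0.983, 0.001], [-0.0, -0.001, -1.0]]
contact_force: [-0.6, -0.5, 1.2]
width: 0.1
grasp_force: 0.9
```

{"method": "servo_tool", "body": {"commands": [[0,0,0.004,0,0,0],[0,0,0.006,0,0,0],[0,0,0.006,0,0,0]]}}

```text
t: 43.92
position: [473.7, -239.3, 29.3]
ee_rot: [[0.983, 0.186, -0.0], [0.186, -0.983, -0.0], [-0.0, -0.0, -1.0]]
contact_force: [-2.5, 1.3, 10.7]
width: 0.3
grasp_force: 5.4
```

{"method": "servo_tool", "body": {"commands": [[0,0,-0.05,0,0,0],[0,0,-0.15,0,0,0],[0,0,-0.28,0,0,0],[0.1,0,-0.28,0,0,0],[0.3,-0.02,-0.28,0,0,0],[0.494,-0.048,-0.27,0,0,0],[0.494,-0.048,-0.265,0,0,0],[0.494,-0.048,-0.265,0,0,0],[0.494,-0.048,-0.265,0,0,0]]}}

```text
t: 45.05
position: [591.4, -206.1, 94.6]
ee_rot: [[0.983, 0.184, -0.001], [0.184, -0.983, -0.001], [-0.001, 0.0, -1.0]]
contact_force: [1.0, 0.6, -0.3]
width: 0.2
grasp_force: 0.0
```

```bash
python3 plan.py "[(592.3,-204.4,130,0.188)]"; python3 - <<'E'
from meas import *
f=grab('side'); H=hsv(f); m=((H[...,0]>172)|(H[...,0]<8))&(H[...,1]>150)&(H[...,2]>100)
for c,s,_ in blobs(m,60): print(c.round(1),s)
print(proj('side',[[480.2,-204,44],[470,-247,45.5],[592,-193,44],[596,-224,45.5]]).round(1).tolist())
E
```

```text
t 45.05 pos [ 591.4 -206.1   94.6] yaw 0.185 F [ 1.   0.6 -0.3] w 0.2 q [ 0.55  0.53 -0.4   1.74  0.25  0.91 -1.33]
(592.3, -204.4, 95, 0.188) [0.005, -0.006, -0.002, 0.0, 0.001, -0.002] rows>= 1
[425.6   7.5] [387   0  76  17 845]
[427.3  55.4] [ 345   14  160   95 6130]
[324.8 153.7] [315 145  20  18 294]
[363.9 152.5] [354 147  21  12 202]
[[361.5, 157.0], [364.4, 147.9], [324.8, 158.5], [323.9, 151.7]]
```

{"method": "servo_tool", "body": {"commands": [[0.003,0,0.03,0,0,0],[0.005,0,0.06,0,0,0],[0.005,0,0.09,0,0,0],[0.005,0.005,0.11,0,0,0],[0.005,0.01,0.13,0,0,0],[0.005,0.015,0.15,0,0,0],[0.005,0.015,0.15,0,0,0]]}}

```text
t: 45.98
position: [594.7, -208.8, 57.0]
ee_rot: [[0.983, 0.185, 0.0], [0.185, -0.983, 0.0], [0.0, -0.0, -1.0]]
contact_force: [-0.3, -0.6, 1.2]
width: -0.1
grasp_force: 0.6
```

{"method": "servo_tool", "body": {"commands": [[0,0.005,0.015,0,0,0],[0,0.01,0.03,0,0,0],[0,0.016,0.05,0,0,0],[0,0.022,0.065,0,0,0],[0,0.027,0.08,0,0,0],[0,0.027,0.09,0,0,0],[0,0.027,0.09,0,0,0]]}}

```text
t: 46.85
position: [595.8, -214.9, 34.4]
ee_rot: [[0.983, 0.186, -0.0], [0.186, -0.983, 0.0], [-0.0, -0.0, -1.0]]
contact_force: [0.7, 0.4, -0.5]
width: 0.5
grasp_force: 0.2
```

{"method": "servo_tool", "body": {"commands": [[0,0,0.005,0,0,0],[0,0,0.01,0,0,0],[0,0,0.015,0,0,0],[0,0,0.018,0,0,0],[0,0,0.021,0,0,0],[0,0,0.021,0,0,0]]}}

```text
t: 47.6
position: [596.0, -215.4, 29.6]
ee_rot: [[0.983, 0.186, 0.0], [0.186, -0.983, -0.0], [0.0, 0.0, -1.0]]
contact_force: [0.6, -0.5, 3.3]
width: -0.2
grasp_force: 1.3
```

{"method": "servo_tool", "body": {"commands": [[0,0,0.004,0,0,0],[0,0,0.006,0,0,0],[0,0,0.006,0,0,0]]}}

```text
t: 47.98
position: [596.1, -215.4, 29.3]
ee_rot: [[0.983, 0.186, 0.0], [0.186, -0.983, -0.001], [0.0, 0.001, -1.0]]
contact_force: [-2.7, 0.6, 10.5]
width: 0.3
grasp_force: 5.0
```

{"method": "servo_tool", "body": {"commands": [[0,0,-0.1,0,0,0],[0,0,-0.3,0,0,0],[0,0,-0.5,0,0,0],[-0.05,-0.2,-0.6,0,0,0],[-0.1,-0.4,-0.6,0,0,0],[-0.15,-0.6,-0.6,0,0,0],[-0.2,-0.75,-0.6,0,0,0],[-0.2,-0.75,-0.6,0,0,0],[-0.2,-0.75,-0.6,0,0,0]], "claw": 0.1}}

```text
t: 49.1
position: [512.2, -40.9, 177.9]
ee_rot: [[0.983, 0.185, 0.0], [0.185, -0.983, -0.001], [0.0, 0.001, -1.0]]
contact_force: [0.3, -1.4, -0.3]
width: 47.9
grasp_force: 0.0
```

```bash
python3 - <<'E'
from meas import *
f=grab('top'); g=grab('side'); cv2.imwrite('pics/top9.png',f[...,::-1]); cv2.imwrite('pics/side9.png',g[...,::-1])
for n,im in(('top',f),('side',g)):
    H=hsv(im); m=((H[...,0]>172)|(H[...,0]<8))&(H[...,1]>150)&(H[...,2]>100)
    for c,s,_ in blobs(m,60): print(n,c.round(1),s)
for c in((404,187),(410,212),(415,239)): relays(f,[c],z=70)
# lid: contour of the lid in the top view, and picture (lid crops side by side)
crop(f,200,145,85,115,5,'lidt'); crop(g,265,240,135,95,3,'lids')
a=cv2.imread('pics/lidt.png'); b=cv2.imread('pics/lids.png'); c=np.zeros((575,a.shape[1]+b.shape[1]-60,3),np.uint8); c[:,:a.shape[1]]=a; 
b=b[:, :c.shape[1]-a.shape[1]]; c[:b.shape[0],a.shape[1]:]=b; print(c.shape); cv2.imwrite('pics/lid2.png',c)
E
python3 plan.py "[(556,258,160,0.14)]"
```

```text
top [389.9 197.1] [380 187  20  21 323]
top [398.4 238.4] [389 228  20  22 340]
top [627. 306.] [ 609  246   31  132 3000]
top [550.3 377.8] [ 513  355   74   45 2035]
side [445.7   7.4] [423   0  40  17 281]
side [446.8  60.1] [ 376   14  129   95 4482]
side [324.  156.5] [315 151  20  12 198]
side [367.7 154.5] [361 151  14   8  80]
lab [ 620.8 -262.4] [ 620.4 -262.3] [24.7 17.9] yaw 0.161
all [ 618.5 -259.5] [ 618.7 -260.1] [39.9 36.8] yaw 0.2
lab [ 543.5 -278.1] [ 543.4 -278. ] [20.8 14.6] yaw 0.152
all [ 541.8 -275.6] [ 542.1 -276. ] [38.2 35.5] yaw 0.191
lab [ 464.4 -291.9] [ 464.5 -292.1] [20.5 14.5] yaw 0.192
all [ 464.  -289.6] [ 463.8 -289.2] [37.2 34.4] yaw 0.19
(575, 770, 3)
t 49.2 pos [512.4 -41.5 177.7] yaw 0.185 F [0.6 0.5 0.4] w 48.2 q [ 0.42  0.28 -0.5   1.92  0.16  0.98 -1.54]
(556, 258, 125, 0.14) [0.392, -1.146, 0.21, 0.0, 0.0, 0.028] rows>= 5
```

View pics/lid2.png

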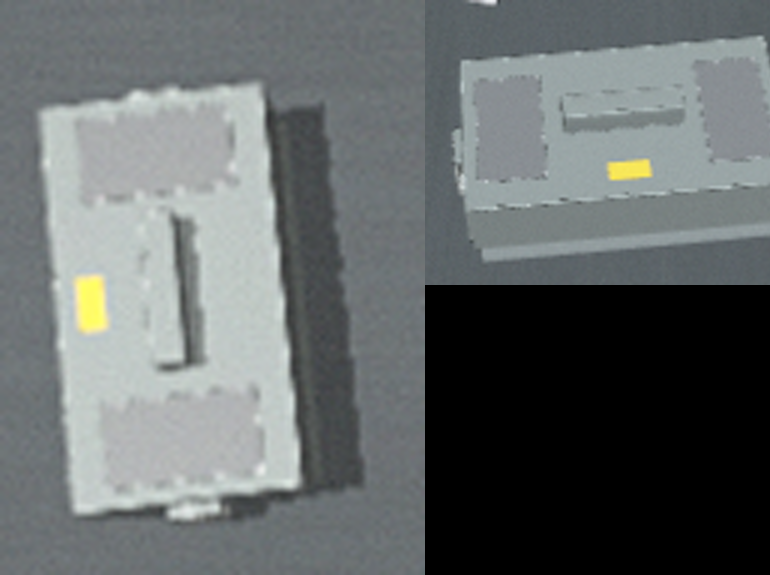

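The lid crop shows the flat-top corners at about (208,166), (253,162), (260,242), (214.5,247). The rib centre is near (233,202.5) in the top view and (331,274) in the side view. No knock so far.

```bash
python3 - <<'E'
from meas import *
q=np.array([(40,107),(265,85),(302,487),(73,513)],float); px=(q+.5)/5-.5+[200,145]
w=onz('top',px,69); print(w.round(1).tolist(),'c',w.mean(0).round(1))
for i,j in((3,0),(2,1)): d=w[j]-w[i]; print('len',np.linalg.norm(d).round(1),'yaw',np.arctan2(d[1],d[0]).round(3))
for i,j in((0,1),(3,2)): d=w[i]-w[j]; print('wid',np.linalg.norm(d).round(1),'yaw',np.arctan2(-d[0],d[1]).round(3))
print('rib top',onz('top',[(233,202.5)],91),'rib side',onz('side',[(331.1,274.5)],91))
s=np.array([(562,95),(683,88),(685,113),(565,118)],float)-[425,0]; ps=(s+.5)/3-.5+[265,240]; W=onz('side',ps,91); print('side rib',W.round(1).tolist(),W.mean(0).round(1)); d=W[0]-W[1];print(np.arctan2(d[1],d[0]))
f=cv2.imread('pics/top9.png')[...,::-1].copy(); x,y=200,145; u=up(f,x,y,85,115); g=u.astype(float).mean(2)
m=(g>140)&(hsv(u)[...,1]<60); m=max(blobs(m,100),key=lambda b:b[1][4])[2].astype(np.uint8)
m=cv2.morphologyEx(cv2.morphologyEx(m,cv2.MORPH_CLOSE,np.ones((61,61))),cv2.MORPH_OPEN,np.ones((90,90)))
mu,c,ab,t=wrect('top',m,x,y,69); M=cv2.moments(m,True); print('rect',c,ab,t,'cent',onz('top',topx([(M['m10']/M['m00'],M['m01']/M['m00'])],x,y),69))
E
```

```text
[[675.2, 339.7], [690.3, 207.2], [452.2, 176.5], [435.9, 306.8]] c [563.4 257.6]
len 241.5 yaw 0.136
len 240.1 yaw 0.128
wid 133.3 yaw 0.113
wid 131.3 yaw 0.124
rib top [[562.47131387 255.02123484]] rib side [[563.57095597 261.85855807]]
side rib [[610.0, 255.1], [520.2, 245.5], [518.9, 267.8], [606.7, 275.3]] [563.9 260.9]
0.10612969164873663
rect [562.03015137 258.52468872] [253.6333770751953, 134.7950439453125] 0.13906027 cent [[560.57079099 258.49811211]]
```

```bash
python3 plan.py "[(540,110,190,0.15),(563.2,258.5,130,0.13),(563.2,258.5,91,0.13)]"
```

```text
t 49.2 pos [512.4 -41.5 177.7] yaw 0.185 F [0.6 0.5 0.4] w 48.2 q [ 0.42  0.28 -0.5   1.92  0.16  0.98 -1.54]
(540, 110, 155, 0.15) [0.22, -0.575, 0.091, 0.0, 0.0, 0.022] rows>= 3
(563.2, 258.5, 95, 0.13) [0.181, -0.573, 0.24, 0.0, 0.0, 0.013] rows>= 3
(563.2, 258.5, 56, 0.13) [0.0, 0.0, 0.156, 0.0, 0.0, 0.0] rows>= 1
```

{"method": "servo_tool", "body": {"commands": [[0.07,-0.19,0.03,0,0,0.01],[0.15,-0.38,0.06,0,0,0.02],[0.22,-0.575,0.091,0,0,0.022]], "claw": 0.2}}

```text
t: 49.58
position: [540.6, 111.3, 154.7]
ee_rot: [[0.989, 0.148, 0.0], [0.148, -0.989, -0.0], [0.0, 0.0, -1.0]]
contact_force: [1.0, 0.1, -0.3]
width: 52.1
grasp_force: 0.0
```

{"method": "servo_tool", "body": {"commands": [[0.06,-0.19,0.05,0,0,0.005],[0.12,-0.38,0.1,0,0,0.01],[0.181,-0.573,0.18,0,0,0.013],[0.181,-0.573,0.24,0,0,0.013],[0.181,-0.573,0.24,0,0,0.013],[0.181,-0.573,0.24,0,0,0.013],[0.181,-0.573,0.24,0,0,0.013],[0.181,-0.573,0.24,0,0,0.013]]}}

```text
t: 50.58
position: [562.9, 259.1, 95.9]
ee_rot: [[0.991, 0.13, 0.001], [0.13, -0.991, 0.0], [0.001, 0.0, -1.0]]
contact_force: [0.3, 0.7, -0.0]
width: 52.4
grasp_force: 0.0
```

```bash
python3 plan.py "[(563.2,258.5,91,0.13)]"; python3 - <<'E'
from meas import *
g=grab('side'); H=hsv(g); m=(H[...,0]>22)&(H[...,0]<35)&(H[...,1]>120)&(H[...,2]>150)
print([(b[0].round(1).tolist(),int(b[1][4])) for b in blobs(m,15)])
g=cv2.imread('pics/side9.png')[...,::-1].copy(); H=hsv(g); m=(H[...,0]>22)&(H[...,0]<35)&(H[...,1]>120)&(H[...,2]>150)
print([(b[0].round(1).tolist(),int(b[1][4])) for b in blobs(m,15)])
E
```

```text
t 50.58 pos [562.9 259.1  95.9] yaw 0.131 F [ 0.3  0.7 -0. ] w 52.4 q [-0.13  0.55 -0.52  1.76  0.33  0.93 -2.22]
(563.2, 258.5, 56, 0.13) [0.001, 0.002, 0.16, 0.0, -0.001, 0.0] rows>= 1
[([335.8, 71.8], 71), ([333.5, 104.0], 103), ([332.6, 296.2], 73), ([338.3, 394.6], 171)]
[([335.7, 71.7], 69), ([330.9, 109.0], 133), ([332.5, 296.2], 74), ([338.3, 394.5], 173)]
```

{"method": "servo_tool", "body": {"commands": [[0,0.002,0.04,0,0,0],[0,0.002,0.08,0,0,0],[0,0.002,0.12,0,0,0],[0,0.002,0.14,0,0,0],[0,0.002,0.156,0,0,0],[0,0.002,0.156,0,0,0]]}}

```text
t: 51.38
position: [562.3, 259.3, 55.9]
ee_rot: [[0.991, 0.132, -0.0], [0.132, -0.991, -0.0], [-0.0, 0.0, -1.0]]
contact_force: [-1.0, -0.2, -0.4]
width: 52.2
grasp_force: 0.0
```

{"method": "servo_tool", "body": {"commands": [[0,0,0,0,0,0],[0,0,0,0,0,0],[0,0,0,0,0,0],[0,0,0,0,0,0],[0,0,0,0,0,0],[0,0,0,0,0,0],[0,0,0,0,0,0]], "claw": -1, "grip_force": 50}}

```text
t: 52.25
position: [562.4, 259.2, 56.2]
ee_rot: [[0.991, 0.132, 0.0], [0.132, -0.991, -0.0], [0.0, 0.0, -1.0]]
contact_force: [0.3, -0.8, 1.1]
width: 19.7
grasp_force: 50.0
```

{"method": "servo_tool", "body": {"commands": [[0,0,-0.02,0,0,0],[0,0,-0.05,0,0,0],[0,0,-0.15,0,0,0],[0,0,-0.25,0,0,0],[0,0,-0.35,0,0,0],[0,0,-0.4,0,0,0],[0,0,-0.4,0,0,0],[0,0,-0.4,0,0,0]]}}

```text
t: 53.25
position: [561.7, 258.8, 155.0]
ee_rot: [[0.991, 0.131, -0.002], [0.131, -0.991, -0.001], [-0.002, 0.001, -1.0]]
contact_force: [-0.2, -0.2, -3.2]
width: 19.7
grasp_force: 50.0
```

```bash
python3 plan.py "[(580,90,190,0.14),(555,-90,190,0.17),(536.7,-245.8,190,0.188),(536.7,-245.8,125,0.188)]"
```

```text
t 53.25 pos [561.7 258.8 155. ] yaw 0.132 F [-0.2 -0.2 -3.2] w 19.7 q [-0.1   0.48 -0.54  1.7   0.28  1.04 -2.18]
(580, 90, 155, 0.14) [-0.016, 0.679, 0.001, 0.0, 0.001, -0.005] rows>= 3
(555, -90, 155, 0.17) [-0.199, 0.699, 0.0, 0.0, 0.0, -0.019] rows>= 3
(536.7, -245.8, 155, 0.188) [-0.178, 0.602, 0.0, 0.0, 0.0, -0.011] rows>= 3
(536.7, -245.8, 90, 0.188) [0.0, 0.0, 0.26, 0.0, 0.0, 0.0] rows>= 2
```

{"method": "servo_tool", "body": {"commands": [[0,0.1,0,0,0,0],[0,0.24,0,0,0,0],[-0.01,0.39,0,0,0,0],[-0.016,0.54,0,0,0,0],[-0.016,0.679,0,0,0,-0.005]]}}

```text
t: 53.88
position: [580.0, 88.8, 154.8]
ee_rot: [[0.99, 0.139, -0.002], [0.139, -0.99, -0.001], [-0.002, 0.0, -1.0]]
contact_force: [0.9, 0.3, -2.9]
width: 19.7
grasp_force: 50.0
```

{"method": "servo_tool", "body": {"commands": [[-0.04,0.14,0,0,0,-0.004],[-0.08,0.28,0,0,0,-0.008],[-0.12,0.42,0,0,0,-0.012],[-0.16,0.56,0,0,0,-0.016],[-0.199,0.699,0,0,0,-0.019]]}}

```text
t: 54.5
position: [554.8, -90.6, 155.0]
ee_rot: [[0.986, 0.169, -0.002], [0.169, -0.986, 0.0], [-0.002, -0.001, -1.0]]
contact_force: [-0.0, -0.9, -3.0]
width: 19.4
grasp_force: 50.0
```

{"method": "servo_tool", "body": {"commands": [[-0.04,0.14,0,0,0,-0.003],[-0.08,0.28,0,0,0,-0.006],[-0.12,0.4,0,0,0,-0.009],[-0.15,0.5,0,0,0,-0.011],[-0.17,0.57,0,0,0,-0.011],[-0.178,0.602,0,0,0,-0.011],[-0.178,0.602,0,0,0,-0.011],[-0.178,0.602,0,0,0,-0.011],[-0.178,0.602,0,0,0,-0.011],[-0.178,0.602,0,0,0,-0.011]]}}

```text
t: 55.75
position: [537.5, -244.7, 156.3]
ee_rot: [[0.982, 0.187, 0.0], [0.187, -0.982, 0.0], [0.0, 0.0, -1.0]]
contact_force: [-0.7, -0.5, -2.0]
width: 19.5
grasp_force: 50.0
```

```bash
python3 plan.py "[(535.9,-245.9,130,0.188)]"; python3 - <<'E'
from meas import *
g=grab('side'); cv2.imwrite('pics/sideA.png',g[...,::-1]); f=grab('top'); cv2.imwrite('pics/topA.png',f[...,::-1])
a=cv2.resize(g[90:190,270:420],None,fx=4,fy=4,interpolation=cv2.INTER_CUBIC); cv2.imwrite('pics/a.png',a[...,::-1])
E
```

```text
t 55.75 pos [ 537.5 -244.7  156.3] yaw 0.188 F [-0.7 -0.5 -2. ] w 19.5 q [ 0.7   0.42 -0.45  1.78  0.21  1.   -1.22]
(535.9, -245.9, 95, 0.188) [-0.007, 0.003, 0.245, 0.0, -0.0, -0.0] rows>= 1
```

View pics/a.png

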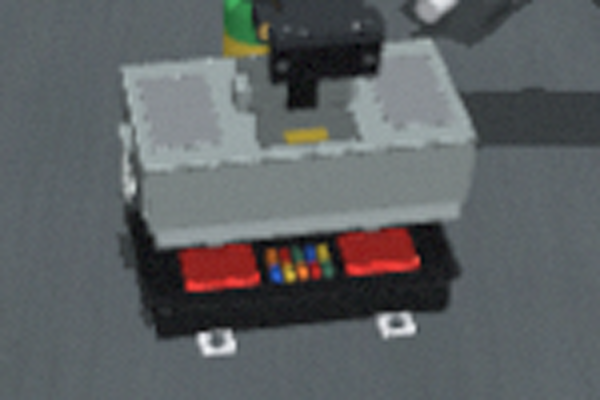

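Final-approach view: the lid hangs level over the box with both red covers flat. I'll check alignment numerically from the corner pixels.

```bash
python3 - <<'E'
from meas import *
px=lambda q:(np.array(q,float)+.5)/4-.5+[270,90]
c,s=np.cos(.188),np.sin(.188); X=np.array([c,s]);Y=np.array([-s,c]); B=np.array([536.7,-245.8])
for nm,q,z in(('lidlip',[(157,247),(462,215)],100),('box bottom',[(155,336),(447,306)],0),('lidtop',[(122,67),(140,168),(475,135),(430,40)],169)):
    w=onz('side',px(q),z)-B; print(nm,[(round(float(p@X),1),round(float(p@Y),1)) for p in w], 'mean',(w.mean(0)@X).round(1),(w.mean(0)@Y).round(1))
E
```

```text
lidlip [(115.4, 68.9), (-112.2, 66.5)] mean 1.6 67.7
box bottom [(117.3, 53.4), (-113.6, 53.6)] mean 1.8 53.5
lidtop [(123.1, -62.9), (125.2, 65.4), (-115.6, 63.2), (-114.2, -63.3)] mean 4.6 0.6
```

{"method": "servo_tool", "body": {"commands": [[-0.004,0.003,0.05,0,0,0],[-0.004,0.003,0.1,0,0,0],[-0.004,0.003,0.15,0,0,0],[-0.004,0.003,0.19,0,0,0],[-0.004,0.003,0.19,0,0,0],[-0.004,0.003,0.19,0,0,0]]}}

```text
t: 56.6
position: [536.8, -246.3, 108.9]
ee_rot: [[0.983, 0.186, 0.001], [0.186, -0.983, -0.0], [0.001, 0.0, -1.0]]
contact_force: [0.1, -0.3, -2.8]
width: 19.7
grasp_force: 50.0
```

{"method": "servo_tool", "body": {"commands": [[0,0,0.02,0,0,0],[0,0,0.04,0,0,0],[0,0,0.06,0,0,0],[0,0,0.08,0,0,0],[0,0,0.08,0,0,0],[0,0,0.08,0,0,0]]}}

```text
t: 57.35
position: [536.6, -246.3, 88.7]
ee_rot: [[0.983, 0.186, 0.0], [0.186, -0.983, -0.0], [0.0, 0.0, -1.0]]
contact_force: [0.7, -0.1, -2.2]
width: 19.6
grasp_force: 50.0
```

{"method": "servo_tool", "body": {"commands": [[0,0,0.01,0,0,0],[0,0,0.02,0,0,0],[0,0,0.03,0,0,0],[0,0,0.04,0,0,0],[0,0,0.04,0,0,0]]}}

```text
t: 57.98
position: [539.2, -246.3, 80.9]
ee_rot: [[0.983, 0.186, 0.005], [0.186, -0.983, -0.001], [0.005, 0.002, -1.0]]
contact_force: [2.1, 0.7, 6.0]
width: 19.4
grasp_force: 50.0
```

{"method": "servo_tool", "body": {"commands": [[0,0,0.008,0,0,0],[0,0,0.016,0,0,0],[0,0,0.022,0,0,0],[0,0,0.026,0,0,0],[0,0,0.026,0,0,0]]}}

```text
t: 58.6
position: [535.8, -246.8, 72.2]
ee_rot: [[0.983, 0.185, -0.001], [0.185, -0.983, -0.001], [-0.001, 0.0, -1.0]]
contact_force: [-3.1, -0.2, 4.4]
width: 19.9
grasp_force: 50.0
```

{"method": "servo_tool", "body": {"commands": [[0,0,0.004,0,0,0],[0,0,0.008,0,0,0],[0,0,0.008,0,0,0],[0,0,0.008,0,0,0]]}}

```text
t: 59.1
position: [536.0, -246.8, 72.1]
ee_rot: [[0.983, 0.185, -0.001], [0.185, -0.983, -0.001], [-0.001, 0.001, -1.0]]
contact_force: [-7.3, -0.3, 15.9]
width: 19.7
grasp_force: 50.0
```

```bash
python3 plan.py "[(536.7,-245.8,125,0.188)]"
```

```text
t 59.1 pos [ 536.  -246.8   72.1] yaw 0.186 F [-7.3 -0.3 15.9] w 19.7 q [ 0.67  0.52 -0.41  1.85  0.27  0.83 -1.27]
(536.7, -245.8, 90, 0.188) [0.004, -0.003, -0.072, 0.001, 0.001, -0.001] rows>= 1
```

{"method": "servo_tool", "body": {"commands": [[0,0,-0.008,0,0,0],[0,0,-0.008,0,0,0],[0,0,-0.008,0,0,0],[0,0,-0.008,0,0,0]], "claw": 0.1}}

```text
t: 59.6
position: [536.5, -246.1, 71.7]
ee_rot: [[0.983, 0.186, -0.0], [0.186, -0.983, 0.0], [-0.0, -0.0, -1.0]]
contact_force: [0.5, 0.1, 0.5]
width: 46.0
grasp_force: 0.0
```

{"method": "servo_tool", "body": {"commands": [[0,0,-0.05,0,0,0],[0,0,-0.15,0,0,0],[0,0,-0.35,0,0,0],[0,0,-0.5,0,0,0],[0,-0.2,-0.5,0,0,0],[0,-0.4,-0.5,0,0,0],[0,-0.6,-0.5,0,0,0],[0,-0.9,-0.5,0,0,0],[0,-0.9,-0.5,0,0,0]]}}

```text
t: 60.72
position: [494.0, -20.3, 198.4]
ee_rot: [[0.981, 0.193, 0.002], [0.193, -0.981, 0.001], [0.002, -0.0, -1.0]]
contact_force: [0.6, -0.5, -0.3]
width: 47.8
grasp_force: 0.0
```

```bash
python3 - <<'E'
from meas import *
g=grab('side'); f=grab('top')
a=cv2.resize(g[90:190,280:410],None,fx=4,fy=4,interpolation=cv2.INTER_CUBIC); b=cv2.resize(f[165:270,360:440],None,fx=3.4,fy=3.81,interpolation=cv2.INTER_CUBIC)
cv2.imwrite('pics/fin.png',np.hstack([a,b[:400]])[...,::-1]); print(a.shape,b.shape)
E
```

```text
(400, 520, 3) (400, 272, 3)
```

View pics/fin.png

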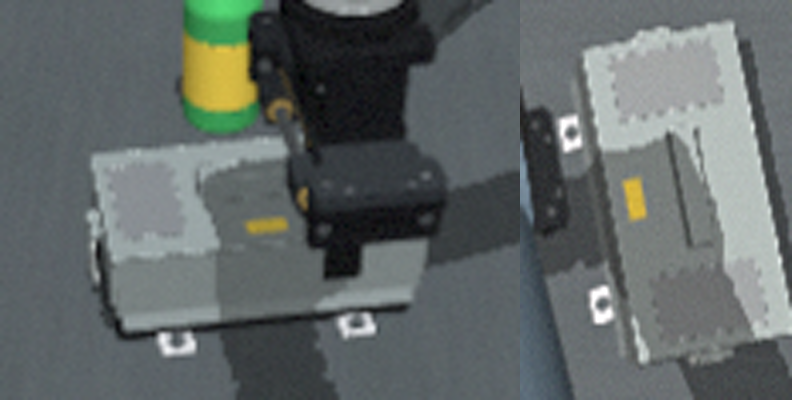

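The last picture shows the lid square on the box, with a thin, even dark strip along the front lip at both ends, from (310,172) to (382,165) in the side view. I'll confirm each end by touching it with shut fingertips; home means contact at reported z of about 69.

```bash
python3 plan.py "[(443.4,-263.6,200,0.188),(443.4,-263.6,112,0.188)]"; python3 - <<'E'
from meas import *
q=np.array([(585,48),(735,22),(792,330),(640,362)],float)-[520,0]; w=onz('top',(q+.5)/[3.4,3.81]-.5+[360,165],85); print(w.round(1).tolist(),w.mean(0).round(1))
E
```

```text
t 60.83 pos [494.8 -23.6 198.1] yaw 0.19 F [ 0.4 -0.6  0.8] w 48.1 q [ 0.46  0.23 -0.58  1.94  0.15  1.01 -1.56]
(443.4, -263.6, 165, 0.188) [-0.384, 0.904, 0.132, 0.0, -0.001, 0.002] rows>= 4
(443.4, -263.6, 77, 0.188) [0.0, 0.0, 0.352, 0.0, 0.0, 0.0] rows>= 2
[[643.2, -164.2], [665.0, -292.7], [431.0, -332.5], [405.9, -206.5]] [ 536.3 -249. ]
```

{"method": "servo_tool", "body": {"commands": [[-0.1,0.22,0,0,0,0],[-0.2,0.45,0,0,0,0],[-0.3,0.68,0,0,0,0],[-0.384,0.904,0.05,0,0,0],[-0.384,0.904,0.132,0,0,0],[-0.384,0.904,0.132,0,0,0]], "claw": -1}}

```text
t: 61.58
position: [440.4, -267.0, 162.9]
ee_rot: [[0.983, 0.182, -0.003], [0.182, -0.983, 0.001], [-0.003, -0.002, -1.0]]
contact_force: [0.3, 0.4, -0.4]
width: 1.8
grasp_force: 0.0
```

{"method": "servo_tool", "body": {"commands": [[0,0,0.1,0,0,0],[0,0,0.2,0,0,0],[0,0,0.28,0,0,0],[0,0,0.32,0,0,0],[0,0,0.352,0,0,0],[0,0,0.352,0,0,0],[0,0,0.352,0,0,0]]}}

```text
t: 62.45
position: [442.9, -265.3, 76.8]
ee_rot: [[0.983, 0.186, 0.001], [0.186, -0.983, -0.001], [0.001, 0.001, -1.0]]
contact_force: [0.5, 0.3, 0.4]
width: 0.4
grasp_force: 0.0
```

{"method": "servo_tool", "body": {"commands": [[0,0,0.008,0,0,0],[0,0,0.016,0,0,0],[0,0,0.024,0,0,0],[0,0,0.03,0,0,0],[0,0,0.034,0,0,0],[0,0,0.034,0,0,0]]}}

```text
t: 63.2
position: [442.3, -265.1, 68.9]
ee_rot: [[0.983, 0.186, -0.001], [0.186, -0.983, -0.001], [-0.001, 0.001, -1.0]]
contact_force: [-3.4, 1.0, 10.9]
width: 0.1
grasp_force: 5.6
```

The -x end is home: contact at 68.9. Now the +x end, hopping over the rib (tip well above 107).

{"method": "servo_tool", "body": {"commands": [[0,0,-0.1,0,0,0],[0,0,-0.24,0,0,0],[0.2,0,-0.26,0,0,0],[0.4,0,-0.26,0,0,0],[0.6,0,-0.26,0,0,0],[0.76,0,-0.26,0,0,0],[0.76,0,-0.2,0,0,0],[0.76,0,-0.1,0,0,0],[0.76,0,-0.04,0,0,0],[0.76,0,-0.03,0,0,0],[0.76,0,-0.03,0,0,0]]}}

```text
t: 64.58
position: [629.1, -230.1, 75.6]
ee_rot: [[0.983, 0.185, 0.001], [0.185, -0.983, -0.0], [0.001, 0.0, -1.0]]
contact_force: [0.5, 0.0, -0.2]
width: 0.3
grasp_force: 0.0
```

{"method": "servo_tool", "body": {"commands": [[0,0,0.008,0,0,0],[0,0,0.016,0,0,0],[0,0,0.024,0,0,0],[0,0,0.028,0,0,0],[0,0,0.03,0,0,0],[0,0,0.03,0,0,0]]}}

```text
t: 65.32
position: [629.1, -229.8, 68.9]
ee_rot: [[0.983, 0.186, 0.0], [0.186, -0.983, -0.001], [0.0, 0.001, -1.0]]
contact_force: [-2.5, -0.0, 7.3]
width: 0.2
grasp_force: 3.2
```

Both ends are home at the same height. Retreating, then handing in.

{"method": "servo_tool", "body": {"commands": [[0,0,-0.1,0,0,0],[0,0,-0.3,0,0,0],[0,0,-0.5,0,0,0],[0,-0.15,-0.5,0,0,0],[0,-0.3,-0.5,0,0,0],[0,-0.5,-0.5,0,0,0],[0,-0.5,-0.5,0,0,0],[0,-0.5,-0.5,0,0,0],[0,-0.5,-0.5,0,0,0]]}}

```text
t: 66.45
position: [605.9, -108.7, 192.5]
ee_rot: [[0.983, 0.183, -0.0], [0.183, -0.983, -0.001], [-0.0, 0.001, -1.0]]
contact_force: [-0.7, -0.4, -0.8]
width: 0.4
grasp_force: 0.0
```

```bash
python3 -c "
from station import manip
print(manip.sign_off())"
```

```text
the job is handed in; nothing more can be done
None
```

I handed the job in at about 66 s (no verdict came back): all three blue relays are seated, both red covers are shut, and touching each end of the lid showed it fully down; the first grasp missed because the fingertips sit 35 mm higher than the description says, which I corrected for.

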